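# Knock the wheel nuts out of the sliding holder

### The job

Some wheel nuts are stuck in the pockets of the sliding holder on the green fixture. Swing the red clamp lever open, slide the holder until its red line meets the yellow pointer, clamp it again, and only then lift the knockout bar by its orange-capped post, all the way up, to push the nuts out. Put every nut in the red tray, then push the knockout bar fully back down and leave the holder clamped at the pointer, without disturbing the oil can, the screwdriver or the clutch cover.

Things in the scene. Friction and masses are not known exactly. Their poses are not given: they have to be found in the camera images.
- fixture: Green channel-shaped base, 120 (x) x 400 (y) x 50 mm, fixed to the bench, standing on it at z = 0. Origin: centre of its underside. Its y runs along the slide, its -x side is the front, facing the robot. It carries the holder, the clamp and the knockout bar.
- mark (a point): Top of the yellow pointer (22 x 5 mm) standing at the fixture's front, 57 mm above the bench, at fixture x -68, y +35 mm.
- index_line (a point): Red line across the holder's middle (at its front edge, fixture x -43 mm). The holder is at the mark when this line and the pointer have the same fixture y.
- holder (a joint): Slide of the aluminium nut holder along fixture +y from wherever it starts (0) up to 0.115 m; the pointer lies 0.040 to 0.100 m along it, differing from start to start (aim within 2 mm). The holder is 250 mm long (y); its upper block is 68 mm wide with its top 87 mm above the bench, on a flange 104 mm wide at 57 mm. Unclamped it slides with about 7 to 10 N and stays where left; clamped it holds against 50 N.
- slide_knob (a point): Middle of the black upright knob on the holder's -y end to move it by: 20 mm diameter, rising from 87 to 127 mm above the bench; this point is at 107 mm.
- clamp (a joint): Red-knobbed clamp lever on the holder's +y end, turning about a vertical axis: 0 is clamped (it may rest at up to 0.12; lever points to the fixture's front, -x), 1.4 rad is fully open (lever swung towards fixture +y, clockwise seen from above). It grips below about 0.3 rad: open to more than 1.1, clamp to less than 0.15 (push it to its stop). It turns with about 1 to 5 N at the knob and stays where left.
- clamp_hub (a point): Point on the clamp lever's turning axis, 117 mm above the bench.
- clamp_knob (a point): Middle of the red upright knob at the lever's end, 70 mm from the axis: 18 mm diameter, rising from 107 to 145 mm above the bench; this point is at 126 mm. The lever arm runs under it, 97 to 107 mm above the bench. Cage it loosely between the fingers rather than squeeze it, or the holder may be dragged along.
- knockout (a joint): Height of the knockout bar, 0 (down) to 0.032 m (fully up). Its four steel rods stand under the pockets when the holder is at the mark; fully up they raise the nuts so that they stand 21 mm proud of the holder's top. It takes about 12 to 16 N to lift, about 7 N to push down, and stays where left.
- lift_post (a point): Lifting post of the knockout bar at the fixture's front: upright steel post 14 mm diameter, from 22 to 70 mm above the bench, under an orange cap 24 mm in diameter and 12 mm high (top 82 mm), all when down; this point is on the post's axis, 14 mm under the cap. Its axis is 92 mm in front of the fixture's middle line and 40 mm in front of the rail, so pinch it with the fingers one on each side along fixture y.
- tray: Red open tray, 180 (x) x 140 (y) x 30 mm, walls and floor 4 mm, fixed to the bench. Origin: centre of its underside.
- oil_can: Blue oil can, 62 mm diameter, 130 mm high with a thin spout; leave alone.
- screwdriver: Red-handled screwdriver lying on the bench, about 200 mm long; leave alone.
- clutch_cover: Grey round clutch cover, 180 mm diameter (200 over its lugs), 38 mm high, 2.5 kg; leave alone.
- pocket1 (a point): Centre of pocket 1's mouth in the holder's top (87 mm above the bench). Pockets are 33 x 33 mm, 30 mm deep, 42 mm apart along y, numbered from -y; some may be empty.
- nut1: Steel hexagonal wheel nut, 27 mm across flats, 31 mm across corners, 28 mm tall, solid, about 70 g. Origin: centre of its underside, z up along its axis; flats face its own x axis and every 60 degrees from it. It starts in some pocket, upright, its top 2 mm below the holder's top. Absent in some starts.
- pocket2 (a point): Centre of pocket 2's mouth in the holder's top (87 mm above the bench). Pockets are 33 x 33 mm, 30 mm deep, 42 mm apart along y, numbered from -y; some may be empty.
- nut2: Steel hexagonal wheel nut, 27 mm across flats, 31 mm across corners, 28 mm tall, solid, about 70 g. Origin: centre of its underside, z up along its axis; flats face its own x axis and every 60 degrees from it. It starts in some pocket, upright, its top 2 mm below the holder's top. Absent in some starts.
- pocket3 (a point): Centre of pocket 3's mouth in the holder's top (87 mm above the bench). Pockets are 33 x 33 mm, 30 mm deep, 42 mm apart along y, numbered from -y; some may be empty.
- nut3: Steel hexagonal wheel nut, 27 mm across flats, 31 mm across corners, 28 mm tall, solid, about 70 g. Origin: centre of its underside, z up along its axis; flats face its own x axis and every 60 degrees from it. It starts in some pocket, upright, its top 2 mm below the holder's top. Absent in some starts.
- pocket4 (a point): Centre of pocket 4's mouth in the holder's top (87 mm above the bench). Pockets are 33 x 33 mm, 30 mm deep, 42 mm apart along y, numbered from -y; some may be empty.
- nut4: Steel hexagonal wheel nut, 27 mm across flats, 31 mm across corners, 28 mm tall, solid, about 70 g. Origin: centre of its underside, z up along its axis; flats face its own x axis and every 60 degrees from it. It starts in some pocket, upright, its top 2 mm below the holder's top. Absent in some starts.

How it is judged:
By the outcome, as a careful person would: the job done as asked, in the order asked, and still so for the second after the job is handed in, with the robot touching nothing.
Of nut1, nut2, nut3, nut4 only 2 to 4 are there at a start; the rules pass over those that are not, and their reading is None.
At some moment in a run one of nut1, nut2, nut3, nut4 may be knocked a few centimetres aside while the robot is not near it.
Once in a run the grip may slacken for a moment while it holds something.
It also fails if it takes over 210 s, if anything falls off the work surface, if the arm or the gripper's body presses on something with over 40 N, if the wrist force passes 120 N, or if a joint passes its speed limit or range.

### The arm

A 6-joint arm with a two-finger parallel gripper is mounted at the origin on the work surface. World frame = base frame: x ahead of the robot, y to its left, z up, the work surface at z = 0. Lengths are in m, angles in rad, forces in N, time in s.
With the tool pointing down it reaches from about 0.225 to 0.875 m from the base axis. Payload 3.4 kg.
Tool frame: the origin (TCP) lies at the very end of the fingers, on their centre line; the grasp point (between the pads) lies bot.grasp_offset behind it (bot.grasp_offset is the distance from the TCP to the grasp point, in m); y points along the fingers, x is the direction in which the jaws open and shut, and the axes are right-handed (so a half turn about y gives the same grasp; the last joint's range is limited). The gripper opens to 85 mm and grips with 20 to 120 N. Pads are 22 mm wide; open, the fingers measure 114 mm over their backs; the gripper's body (76 mm by 85 mm) begins 54 mm behind the grasp point. The pads swing forward as they close: fully open they stand 13 mm farther back than shut.
Start: joints at [1.083, 0.276, 1.505, -0, 1.361, -0.121], TCP at [0.206, 0.537, 0.231] pointing down, gripper open.
Joint ranges: [-2.89, 2.89], [-0.75, 2.08], [0.22, 2.7], [-1.18, 4.32], [0.11, 2.71], [-2.7, 2.7]. Speed limits (rad/s): [2.57, 2.57, 3.14, 3.14, 3.14, 3.14].

### API

Orientations are given as a unit quaternion [w, x, y, z].
In Python, from workcell import bot gives the robot as it stands. The module is installed in compiled form; this text tells all that it offers.
- The arm moves only by the tool servo_tool, never from a script. Its argument "moves" is a list of rows, each an object with "offset": the shift along the world's x, y, z in cm, a list of three; "roll": the turn about the world's z in rad; "hand": the closure in counts, from 0 (fully open) to 255 (shut). A call has 1 to 8 rows; each row shifts and turns the commanded pose from where the row before left it; what a row does not reach is not made up. A row lasts 1/10 s, in which the tool goes at most 50 mm and 8.59 degrees, less where a joint would pass 70% of its speed; a pose out of reach is approached as far as the arm can. A call is refused whole if a number of a shift passes 5 or a number of a turn 0.15, either way. A call with a gripper value outside its range is refused whole. The fingers move at their own pace and stop on an object; "newtons" is the grip in N (left out, the last holds). Time passes only in rows, so rows that do not move let the fingers close. It gives the time, the measured TCP pose, the force and the opening at its end, in the units of the state.
- bot.get_obs(): the state, without advancing time (a new reading comes with each control period).
- bot.camera(name): name is "side" or "top"; returns a dict with "frame" (480x640x3 uint8, blue, green, red), "intrinsics" (3x3 intrinsics, pixels), "k1" (the pictures are not rectified: a ray, as slopes to the right and down, at radius r is drawn at 1 + k1 r^2 times it, then the intrinsics apply), "origin" and "orientation" of the camera in the world. Camera axes: x right, y down, z forward; pixel columns grow to the right and rows downward; lengths in m; the calibration is good to about 2 mm. A picture is of the moment at which its call begins. There is no depth.
- bot.finish_job(): hands the job in, once; it reports no verdict.
The state is a dict: "time": time; "qpos": joint angles; "joint_velocities": joint speeds; "effort": joint torques, N m; "position": TCP position; "orientation": TCP orientation; "force": force on the tool from outside, world axes, zero at the start; "moment": the same for the moment, N m; "opening": finger opening in m.
Only numpy, scipy, OpenCV 4.12 (cv2) and the standard library are available. Lean on these libraries where they do the work, as an engineer would, in place of code of your own. Each camera call takes 0.05 s, during which the arm holds its last target.

## Working session

There is one attempt and no reset: what is moved stays moved. The work goes in short steps, Python scripts to look and compute and a tool call to move; the robot and the scene stay as the last step left them, time stands still between calls to the robot, and variables do not carry over. Pictures are saved under pics/ and viewed, and the job is handed in when it is done.

Besides the shell and the picture viewer there is one more tool, called after "Request:" as a command line: name --argument value ..., lists and objects as JSON in quotes. servo_tool: Moves the arm, as the interface text tells. Its arguments: {"type":"object","properties":{"moves":{"type":"array"},"newtons":{"type":"number"}},"required":["moves"]}

```bash
mkdir -p pics; cat > h.py <<'E'
import numpy as np, cv2
from workcell import bot
from scipy.spatial.transform import Rotation as R
def cam(n):
    return bot.camera(n)
def rot(c):
    o=np.array(c["orientation"],float)
    if o.shape==(3,3): return o
    return R.from_quat([o[1],o[2],o[3],o[0]]).as_matrix()
def proj(c,P):
    P=np.atleast_2d(P); q=(P-np.array(c["origin"]))@rot(c)
    s=q[:,:2]/q[:,2:]; r2=(s**2).sum(1,keepdims=True); s=s*(1+c["k1"]*r2)
    K=np.array(c["intrinsics"]); return s@K[:2,:2].T+K[:2,2]
def back(c,uv,z):
    uv=np.atleast_2d(uv).astype(float); K=np.array(c["intrinsics"])
    d=(uv-K[:2,2])@np.linalg.inv(K[:2,:2]).T; s=d.copy()
    for _ in range(30): s=d/(1+c["k1"]*(s**2).sum(1,keepdims=True))
    ray=np.c_[s,np.ones(len(s))]@rot(c).T; o=np.array(c["origin"])
    return o+ray*((z-o[2])/ray[:,2])[:,None]
E
python3 - <<'E'
from h import *
print(bot.get_obs(), bot.grasp_offset)
for n in("top","side"):
    c=cam(n); cv2.imwrite(f"pics/{n}0.png",c["frame"]); print(n,c["intrinsics"],c["k1"],c["origin"],c["orientation"])
E
```

```text
{'time': 0.0, 'qpos': array([ 1.08298182e+00,  2.76580789e-01,  1.50616171e+00, -3.14058252e-05,
        1.36072273e+00, -1.21013925e-01]), 'joint_velocities': array([ 0.00082639, -0.00065723,  0.00033866, -0.0011004 ,  0.0004906 ,
        0.00140504]), 'effort': array([-4.02146525e-04, -4.16752017e+01, -2.45805538e+01,  1.11722516e-04,
        1.09579720e-02, -9.82318141e-06]), 'position': array([0.20597404, 0.53624877, 0.23043645]), 'orientation': array([-0.58248407,  0.58311592,  0.39984751, -0.40101134]), 'force': array([-0.17945874,  0.45172934, -0.30905739]), 'moment': array([ 0.04793928, -0.02170564,  0.03546632]), 'opening': 0.08556236238606778} 0.0187
top [[435.83082768   0.         325.44262341]
 [  0.         435.83082768 239.87489341]
 [  0.           0.           1.        ]] -0.010908668088686417 [ 0.45266508 -0.0065551   1.08945486] [ 0.02727272 -0.70078438  0.71215223 -0.03156999]
side [[465.83046739   0.         313.32063729]
 [  0.         465.83046739 240.85865961]
 [  0.           0.           1.        ]] -0.03474587201694037 [ 0.43235869 -0.5715824   0.79296105] [-0.33049758  0.93875567 -0.09245457  0.03100482]
```

View pics/top0.png

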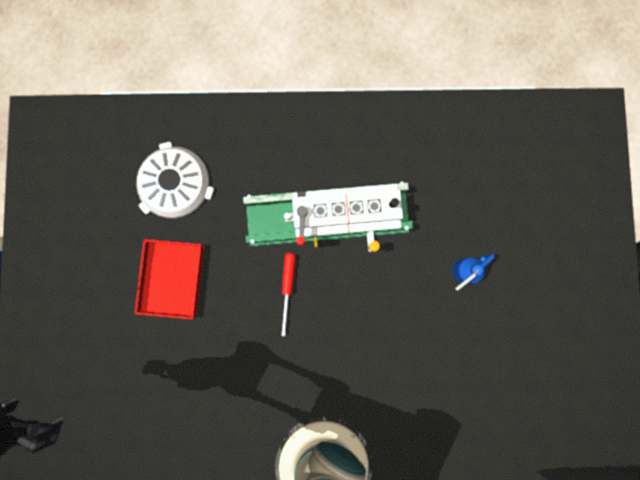

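View pics/side0.png

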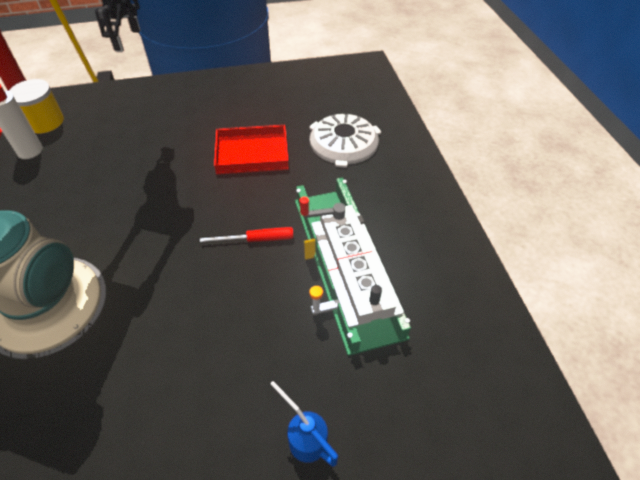

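Top view: the fixture runs along u 245–412, v 182–246. Clamp knob is at (300,241), pointer (316,242), red line (348,208), orange cap (375,246) and black knob (395,203). I'll zoom in to measure.

```bash
python3 - <<'E'
import cv2
a=cv2.imread("pics/top0.png")[170:260,235:425]; cv2.imwrite("pics/t0z.png",cv2.resize(a,None,fx=4.2,fy=4.2,interpolation=cv2.INTER_CUBIC))
a=cv2.imread("pics/side0.png")[170:360,285:425]; cv2.imwrite("pics/s0z.png",cv2.resize(a,None,fx=3,fy=3,interpolation=cv2.INTER_CUBIC))
E
```

```text
(no output)
```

View pics/t0z.png

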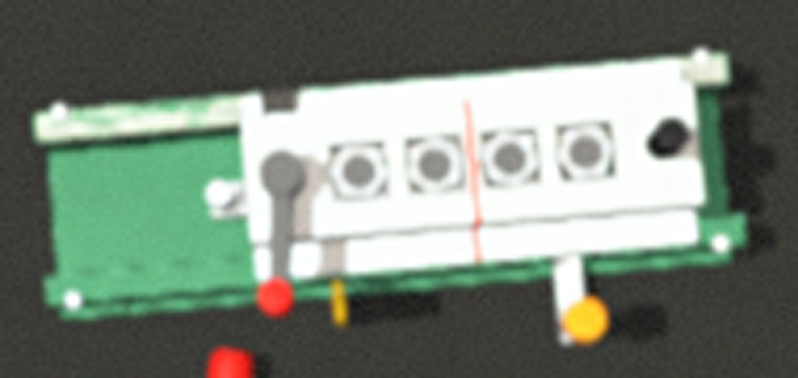

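View pics/s0z.png

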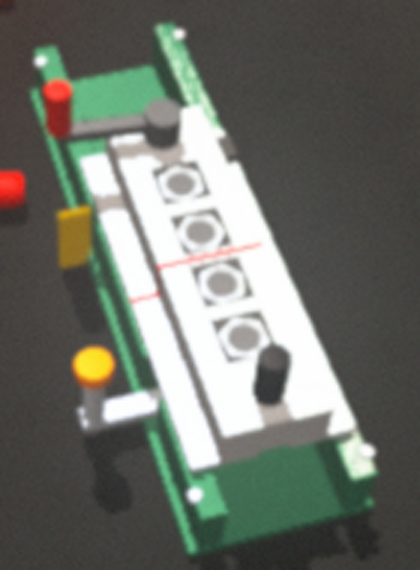

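```bash
cat > fit.py <<'E'
from h import *
from scipy.optimize import least_squares
def T(z): return lambda u,v: (u/4.2+235-.38, v/4.2+170-.38)
t=lambda u,v:(u/4.2+235-.38, v/4.2+170-.38)
s=lambda u,v:(u/3+285-.33, v/3+170-.33)
ct=cam("top"); cs=cam("side")
# params fx fy yaw sline ypost yhub(rel line) ang yknob(rel) biases: cam dx dy each excluded
def model(p):
    fx,fy,yaw,sl,yp,yh,ang,yk=p
    L=[]
    def W(x,y,z):
        c,n=np.cos(yaw),np.sin(yaw); return [fx+c*x-n*y,fy+n*x+c*y,z]
    for k in range(4): L.append(W(0,sl-.063+.042*k,.085))
    L.append(W(-.068,.035,.057)); L.append(W(-.092,yp,.082))
    L.append(W(-.07*np.cos(ang),sl+yh+.07*np.sin(ang),.145)); L.append(W(0,sl+yk,.127))
    L.append(W(-.052,sl,.057))
    return np.array(L)
top=np.array([t(586,152),t(510,158),t(435,166),t(358,172),t(340,303),t(586,320),t(275,295),t(659,139),t(478,262)])
sid=np.array([s(244,336),s(222,283),s(202,232),s(182,183),s(75,210),s(94,361),s(57,90),s(274,350),s(129,301)])
def res(p):
    M=model(p); return np.r_[(proj(ct,M)-top).ravel(),(proj(cs,M)-sid).ravel()]
if __name__=="__main__":
    r=least_squares(res,[.5,0,0,0,-.1,.1,0,-.1],loss='soft_l1')
    print(r.x.round(4)); print(res(r.x).reshape(-1,2).round(1).tolist()); print(model(r.x).round(4))
E
python3 fit.py
```

```text
[ 0.6074 -0.0187  0.0723 -0.0457 -0.0997  0.1119 -0.     -0.0998]
[[-0.4, -0.4], [-0.3, -0.3], [-0.4, -0.6], [-0.0, -0.5], [-0.6, -1.0], [-0.6, -0.7], [-0.1, -0.2], [0.7, -1.8], [-0.3, -0.9], [-0.4, 0.7], [-0.5, 0.3], [-0.8, 0.3], [-0.8, 0.6], [-0.5, 0.8], [-0.4, 0.7], [-0.1, 0.1], [-1.1, -0.3], [0.4, 0.2]]
[[ 0.6152 -0.1271  0.085 ]
 [ 0.6122 -0.0852  0.085 ]
 [ 0.6092 -0.0433  0.085 ]
 [ 0.6061 -0.0014  0.085 ]
 [ 0.537   0.0113  0.057 ]
 [ 0.5228 -0.1248  0.082 ]
 [ 0.5328  0.0423  0.145 ]
 [ 0.6179 -0.1637  0.127 ]
 [ 0.5588 -0.068   0.057 ]]
```

Both views fit the model to within about 1 px: all four pockets are filled, the slide needed is about 81 mm, and yaw is 0.072. Next I need the jaw heading, plus the tray and other objects.

```bash
cat >> h.py <<'E'
FX,FY,YAW=0.6074,-0.0187,0.0723
def W(x,y):
    c,n=np.cos(YAW),np.sin(YAW); return np.array([FX+c*x-n*y,FY+n*x+c*y])
def Finv(p):
    c,n=np.cos(YAW),np.sin(YAW); d=np.array(p[:2])-[FX,FY]; return np.array([c*d[0]+n*d[1],-n*d[0]+c*d[1]])
def st():
    o=bot.get_obs(); q=o["orientation"]; M=R.from_quat([q[1],q[2],q[3],q[0]]).as_matrix()
    a=np.arctan2(M[1,0],M[0,0])
    print("t",round(o["time"],2),"p",o["position"].round(4),"F",o["force"].round(1),"open",round(o["opening"],4),"jaw",round(a,3),"y-axis",M[:,1].round(3),"q6",o["qpos"][[0,5]].round(2))
    return o,a
E
python3 - <<'E'
from h import *
st()
ct,cs=cam("top"),cam("side")
print("tray top corners", back(ct,[[146,240],[203,243],[194,319],[136,315]],.03).round(3).tolist())
print("hub",W(0,.0662),"knob",W(-.07,.0662),"slide",W(0,-.1455),"post",W(-.092,-.0997))
E
```

```text
t 0.2 p [0.2061 0.5365 0.2308] F [ 0.3 -0.5  0. ] open 0.0859 jaw 1.204 y-axis [-0.001 -0.001 -1.   ] q6 [ 1.08 -0.12]
tray top corners [[0.548, 0.424, 0.03], [0.538, 0.285, 0.03], [0.355, 0.305, 0.03], [0.367, 0.445, 0.03]]
hub [0.60261791 0.04732705] knob [0.53280078 0.04227046] slide [ 0.61791049 -0.16381988] post [ 0.52284238 -0.12478534]
```

Request:
servo_tool --moves '[{"offset": [2.5,-3.8,0],"roll": 0.055,"hand": 140},{"offset": [2.5,-3.8,0],"roll": 0.055,"hand": 140},{"offset": [2.5,-3.8,0],"roll": 0.055,"hand": 140},{"offset": [2.5,-3.8,0],"roll": 0.055,"hand": 140},{"offset": [2.5,-3.8,0],"roll": 0.055,"hand": 140},{"offset": [2.5,-3.8,0],"roll": 0.055,"hand": 140},{"offset": [2.5,-3.8,0],"roll": 0.055,"hand": 140},{"offset": [2.5,-3.8,0],"roll": 0.054,"hand": 140}]' --newtons 20

```text
time: 1.1
position: [0.4069, 0.2312, 0.2315]
orientation: [-0.481, 0.481, 0.519, -0.518]
force: [1.3, 0.2, -0.2]
opening: 0.0389
```

Request:
servo_tool --moves '[{"offset": [2.5,-3.8,0],"roll": 0,"hand": 140},{"offset": [2.5,-3.8,0],"roll": 0,"hand": 140},{"offset": [2.5,-3.8,0],"roll": 0,"hand": 140},{"offset": [2.5,-3.8,0],"roll": 0,"hand": 140},{"offset": [2.5,-3.8,0],"roll": 0,"hand": 140},{"offset": [0,0,0],"roll": 0,"hand": 140},{"offset": [0,0,0],"roll": 0,"hand": 140}]'

```text
time: 1.8
position: [0.5313, 0.042, 0.2309]
orientation: [0.483, -0.482, -0.517, 0.517]
force: [0.3, 0.6, -0.3]
opening: 0.0384
```

```bash
python3 - <<'E'
from h import *
st(); print(Finv(bot.get_obs()["position"]))
c=cam("side"); cv2.imwrite("pics/s1.png",c["frame"])
E
```

```text
t 1.8 p [0.5313 0.042  0.2309] F [ 0.3  0.6 -0.3] open 0.0384 jaw 1.641 y-axis [-0.001  0.001 -1.   ] q6 [-0.05 -1.69]
[-0.07153951  0.0660841 ]
```

Request:
servo_tool --moves '[{"offset": [0.1,0,-3.5],"roll": 0,"hand": 140},{"offset": [0,0,-3.5],"roll": 0,"hand": 140},{"offset": [0,0,-2],"roll": 0,"hand": 140},{"offset": [0,0,-1.5],"roll": 0,"hand": 140},{"offset": [0,0,-1],"roll": 0,"hand": 140},{"offset": [0,0,0],"roll": 0,"hand": 140}]'

```text
time: 2.45
position: [0.5307, 0.044, 0.1153]
orientation: [0.482, -0.48, -0.518, 0.519]
force: [0.3, -0.4, 0.2]
opening: 0.0385
```

```bash
python3 - <<'E'
from h import *
st(); print(Finv(bot.get_obs()["position"]))
c=cam("side"); cv2.imwrite("pics/s1.png",cv2.resize(c["frame"][120:380,220:460],None,fx=2.3,fy=2.3))
E
```

```text
t 2.45 p [0.5307 0.044  0.1153] F [ 0.3 -0.4  0.2] open 0.0385 jaw 1.645 y-axis [-0.003  0.    -1.   ] q6 [-0.05 -1.69]
[-0.07200944  0.06809137]
```

View pics/s1.png

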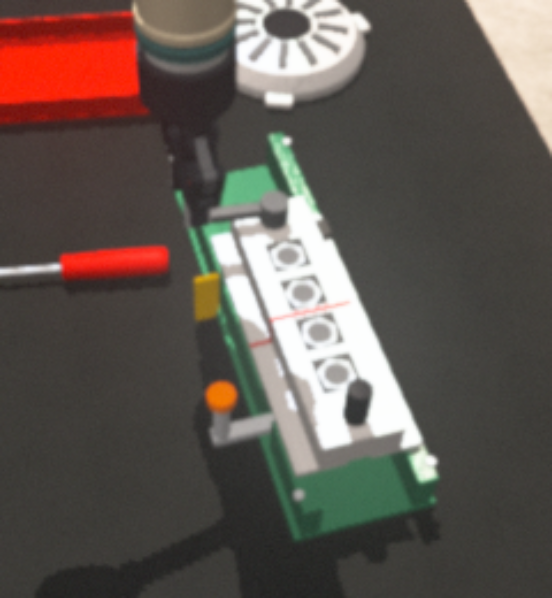

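```bash
python3 - <<'E'
from h import *
p0=bot.get_obs()["position"][:2]
for k in range(1,11):
    th=.13*k; p=W(-.07*np.cos(th),.0662+.07*np.sin(th)); print((100*(p-p0)).round(2)); p0=p
E
```

```text
[0.11 0.76]
[0.11 0.9 ]
[0.23 0.88]
[0.34 0.84]
[0.45 0.79]
[0.55 0.73]
[0.63 0.65]
[0.71 0.56]
[0.78 0.47]
[0.83 0.36]
```

Request:
servo_tool --moves '[{"offset": [0,0,0],"roll": 0,"hand": 175},{"offset": [0,0,0],"roll": 0,"hand": 175},{"offset": [0.11,0.76,0],"roll": -0.13,"hand": 175},{"offset": [0.11,0.9,0],"roll": -0.13,"hand": 175},{"offset": [0.23,0.88,0],"roll": -0.13,"hand": 175},{"offset": [0.34,0.84,0],"roll": -0.13,"hand": 175},{"offset": [0,0,0],"roll": 0,"hand": 175}]'

```text
time: 3.2
position: [0.5409, 0.0771, 0.1171]
orientation: [-0.598, 0.599, 0.377, -0.376]
force: [-0.0, 0.1, 0.0]
opening: 0.0265
```

Request:
servo_tool --moves '[{"offset": [0.45,0.79,0],"roll": -0.13,"hand": 175},{"offset": [0.55,0.73,0],"roll": -0.13,"hand": 175},{"offset": [0.63,0.65,0],"roll": -0.13,"hand": 175},{"offset": [0.71,0.56,0],"roll": -0.13,"hand": 175},{"offset": [0.78,0.47,0],"roll": -0.13,"hand": 175},{"offset": [0.83,0.36,0],"roll": -0.13,"hand": 175},{"offset": [0,0,0],"roll": 0,"hand": 175}]'

```text
time: 3.9
position: [0.5804, 0.1121, 0.1166]
orientation: [0.697, -0.697, -0.122, 0.121]
force: [-0.7, 0.2, 0.3]
opening: 0.0267
```

```bash
python3 - <<'E'
from h import *
st(); print(Finv(bot.get_obs()["position"]))
c=cam("side"); cv2.imwrite("pics/s2.png",cv2.resize(c["frame"][120:380,220:460],None,fx=2.3,fy=2.3))
E
```

```text
t 3.9 p [0.5804 0.1121 0.1166] F [-0.7  0.2  0.3] open 0.0267 jaw 0.346 y-axis [ 0.001  0.    -1.   ] q6 [ 0.07 -0.27]
[-0.01745081  0.13245332]
```

View pics/s2.png

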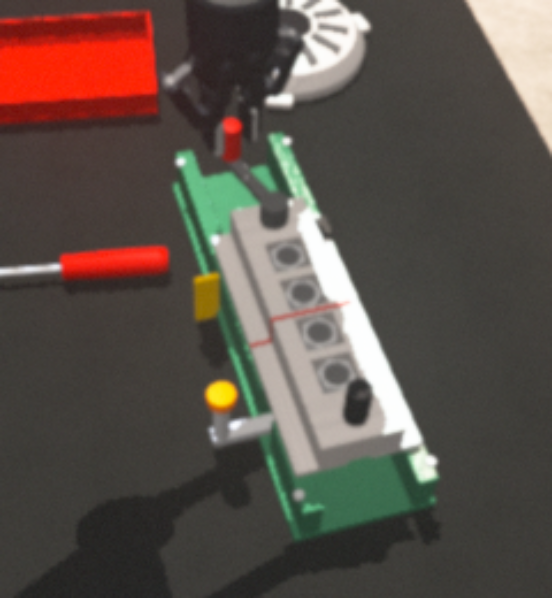

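```bash
python3 - <<'E'
from h import *
c=cam("side"); p=back(c,[[231/2.3+220,122/2.3+120]],.145)[0]; f=Finv(p); print(p,f,np.arctan2(f[1]-.0662,-f[0]))
E
```

```text
[0.5797723  0.10909179 0.145     ] [-0.01832422  0.12945367] 1.288821047302043
```

Request:
servo_tool --moves '[{"offset": [0,0,3.5],"roll": 0,"hand": 160},{"offset": [0,0,3],"roll": 0,"hand": 140},{"offset": [0.4,-3,0],"roll": 0.145,"hand": 140},{"offset": [0.4,-3,0],"roll": 0.145,"hand": 140},{"offset": [0.4,-3,0],"roll": 0.145,"hand": 140},{"offset": [0.4,-3,0],"roll": 0.145,"hand": 140},{"offset": [0.4,-3,0],"roll": 0.145,"hand": 140},{"offset": [0.4,-3,0],"roll": 0.145,"hand": 140}]'

```text
time: 4.8
position: [0.6031, -0.0692, 0.1816]
orientation: [-0.579, 0.579, 0.406, -0.406]
force: [-0.8, 0.2, 0.5]
opening: 0.0385
```

Request:
servo_tool --moves '[{"offset": [0.45,-3,0],"roll": 0.145,"hand": 140},{"offset": [0.45,-3,0],"roll": 0.145,"hand": 140},{"offset": [0.45,-3.6,0],"roll": 0.137,"hand": 140},{"offset": [0,0,0],"roll": 0,"hand": 140},{"offset": [0,0,0],"roll": 0,"hand": 140}]'

```text
time: 5.3
position: [0.6165, -0.1645, 0.1812]
orientation: [-0.483, 0.482, 0.517, -0.517]
force: [-0.9, 0.8, 0.4]
opening: 0.0388
```

```bash
python3 - <<'E'
from h import *
st(); print(Finv(bot.get_obs()["position"]))
E
```

```text
t 5.3 p [ 0.6165 -0.1645  0.1812] F [-0.9  0.8  0.4] open 0.0388 jaw 1.639 y-axis [-0.     0.001 -1.   ] q6 [-0.37 -2.01]
[-0.00143982 -0.14612644]
```

Request:
servo_tool --moves '[{"offset": [0.1,0,-3],"roll": 0,"hand": 140},{"offset": [0,0,-3],"roll": 0,"hand": 140},{"offset": [0,0,-2.2],"roll": 0,"hand": 140},{"offset": [0,0,0],"roll": 0,"hand": 140},{"offset": [0,0,0],"roll": 0,"hand": 220},{"offset": [0,0,0],"roll": 0,"hand": 220},{"offset": [0,0,0],"roll": 0,"hand": 220},{"offset": [0,0,0],"roll": 0,"hand": 220}]' --newtons 25

```text
time: 6.1
position: [0.6177, -0.1661, 0.0999]
orientation: [0.481, -0.483, -0.516, 0.519]
force: [-1.1, -7.1, -8.0]
opening: 0.019
```

```bash
python3 - <<'E'
from h import *
st(); print(Finv(bot.get_obs()["position"]))
c=cam("side"); cv2.imwrite("pics/s3.png",cv2.resize(c["frame"][120:380,220:460],None,fx=2.3,fy=2.3))
E
```

```text
t 6.1 p [ 0.6177 -0.1661  0.0999] F [-1.1 -7.1 -8. ] open 0.019 jaw 1.642 y-axis [-0.    -0.005 -1.   ] q6 [-0.37 -2.01]
[-0.00037521 -0.14778325]
```

View pics/s3.png

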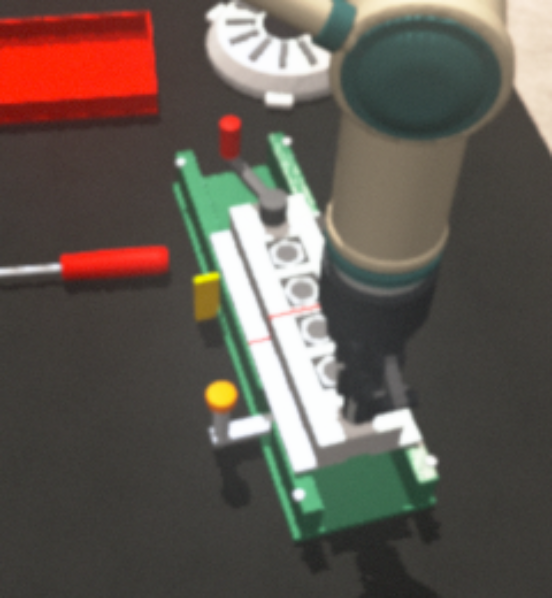

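Request:
servo_tool --moves '[{"offset": [-0.07,1,0],"roll": 0,"hand": 220},{"offset": [-0.07,1,0],"roll": 0,"hand": 220},{"offset": [-0.07,1,0],"roll": 0,"hand": 220},{"offset": [-0.07,1,0],"roll": 0,"hand": 220},{"offset": [-0.07,1,0],"roll": 0,"hand": 220},{"offset": [-0.07,1,0],"roll": 0,"hand": 220},{"offset": [-0.07,1,0],"roll": 0,"hand": 220},{"offset": [0,0.3,0],"roll": 0,"hand": 220}]'

```text
time: 6.95
position: [0.6124, -0.0929, 0.1]
orientation: [0.481, -0.483, -0.516, 0.519]
force: [-1.7, -10.2, -7.0]
opening: 0.019
```

```bash
python3 - <<'E'
from h import *
st(); print(Finv(bot.get_obs()["position"]))
c=cam("side"); cv2.imwrite("pics/s4.png",c["frame"]);cv2.imwrite("pics/s4z.png",cv2.resize(c["frame"][180:300,280:400],None,fx=5,fy=5,interpolation=cv2.INTER_CUBIC))
c=cam("top"); cv2.imwrite("pics/t4.png",c["frame"]);cv2.imwrite("pics/t4z.png",cv2.resize(c["frame"][170:260,265:405],None,fx=5,fy=5,interpolation=cv2.INTER_CUBIC))
E
```

```text
t 6.95 p [ 0.6124 -0.0929  0.1   ] F [ -1.7 -10.2  -7. ] open 0.019 jaw 1.642 y-axis [-0.001 -0.005 -1.   ] q6 [-0.26 -1.9 ]
[-0.00037132 -0.07438971]
```

View pics/s4z.png

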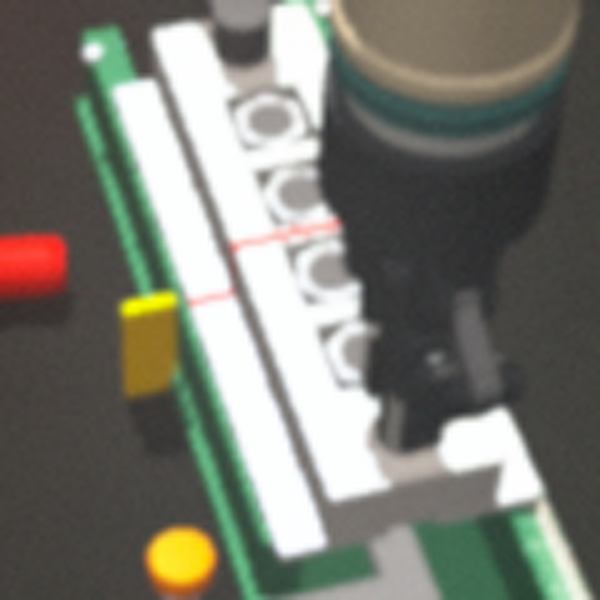

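View pics/t4z.png

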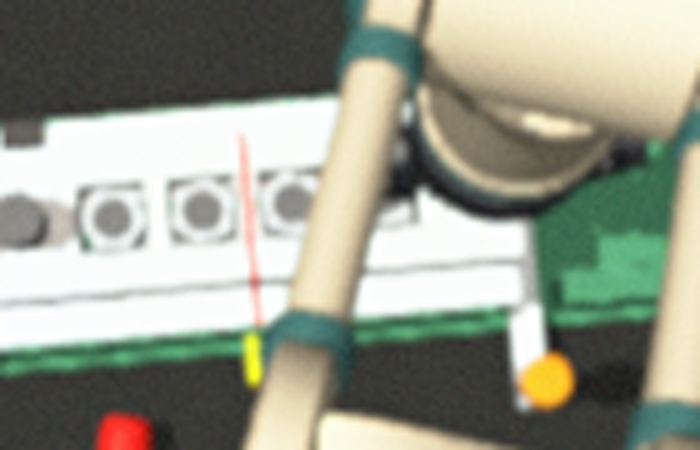

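```bash
cat > idx.py <<'E'
from h import *
import sys
def meas(n,fp,fl,save=None):
    # fp: yellow pointer top bright thresh ; line: redness on flange between fixture x -.051..-.037 , rectified
    c=cam(n); f=c["frame"]
    # rectify fixture patch at z=.057: x -.085..-.03, y 0..0.07 , 0.25mm/px
    xs=np.arange(-.085,-.03,.00025); ys=np.arange(.0,.07,.00025)
    X,Y=np.meshgrid(xs,ys,indexing='ij'); w=W(X.ravel(),Y.ravel()).T
    uv=proj(c,np.c_[w,np.full(len(w),.057)]).reshape(len(xs),len(ys),2).astype(np.float32)
    im=cv2.remap(f,uv[...,0],uv[...,1],cv2.INTER_CUBIC).astype(float)
    cv2.imwrite(f"pics/{save}_{n}.png",cv2.resize(im.clip(0,255).astype(np.uint8),None,fx=2.5,fy=2.5))
    b,g,r=im[...,0],im[...,1],im[...,2]
    def prof(score,x0,x1):
        m=(xs>=x0)&(xs<=x1); return score[m].mean(0)
    red=r-g; redp=prof(red,-.050,-.040); redp=(redp-np.median(redp)).clip(0); redp[redp<.5*redp.max()]=0
    yel=np.minimum(g,r)-b; yp=prof(yel,-.075,-.062); q=yp.copy(); q[q<.5*q.max()]=0
    print(n,"line",round((redp*ys).sum()/redp.sum()*1e3,2),"max",redp.max().round(0),"pointer",round((q*ys).sum()/q.sum()*1e3,2),"width",(q>0).sum()*.25)
for n in("top","side"): meas(n,0,0,sys.argv[1])
E
python3 idx.py r4; python3 -c "
import cv2,numpy as np
a=cv2.imread('pics/r4_top.png');b=cv2.imread('pics/r4_side.png');cv2.imwrite('pics/r4.png',cv2.resize(np.vstack([a,b]),(600,560)))"
```

```text
top line 30.73 max 43.0 pointer 34.88 width 7.0
side line 32.0 max 44.0 pointer 34.86 width 9.25
```

View pics/r4.png

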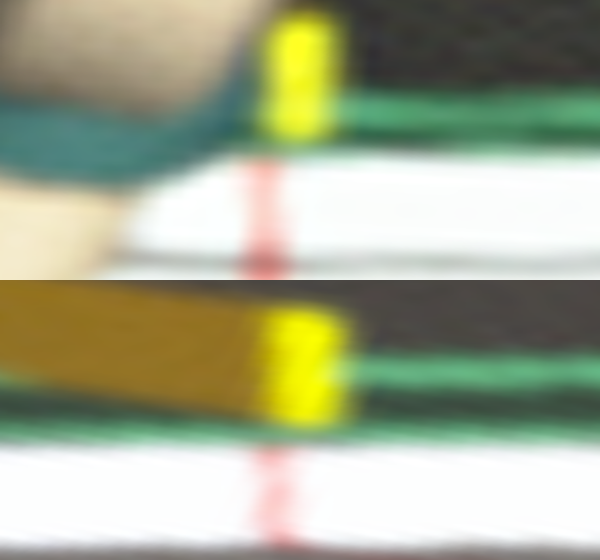

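Request:
servo_tool --moves '[{"offset": [-0.01,0.2,0],"roll": 0,"hand": 220},{"offset": [-0.02,0.2,0],"roll": 0,"hand": 220},{"offset": [0,0,0],"roll": 0,"hand": 220},{"offset": [0,0,0],"roll": 0,"hand": 150},{"offset": [0,0,0],"roll": 0,"hand": 150},{"offset": [0,0,3],"roll": 0,"hand": 150},{"offset": [0,0,4],"roll": 0,"hand": 150}]'

```text
time: 7.85
position: [0.6119, -0.0858, 0.1692]
orientation: [0.483, -0.481, -0.517, 0.517]
force: [0.8, -0.9, 0.1]
opening: 0.0353
```

```bash
python3 - <<'E'
from h import *
st(); print(Finv(bot.get_obs()["position"]))
E
python3 idx.py r5; python3 -c "
import cv2,numpy as np
a=cv2.imread('pics/r5_top.png');b=cv2.imread('pics/r5_side.png');cv2.imwrite('pics/r5.png',cv2.resize(np.vstack([a,b]),(600,560)))"
```

```text
t 7.85 p [ 0.6119 -0.0858  0.1692] F [ 0.8 -0.9  0.1] open 0.0353 jaw 1.641 y-axis [-0.003  0.002 -1.   ] q6 [-0.25 -1.89]
[-0.00031591 -0.06720935]
top line 33.85 max 48.0 pointer nan width 0.0
side line 35.23 max 45.0 pointer 34.94 width 9.0idx.py:17: RuntimeWarning: invalid value encountered in scalar divide
  print(n,"line",round((redp*ys).sum()/redp.sum()*1e3,2),"max",redp.max().round(0),"pointer",round((q*ys).sum()/q.sum()*1e3,2),"width",(q>0).sum()*.25)
```

View pics/r5.png

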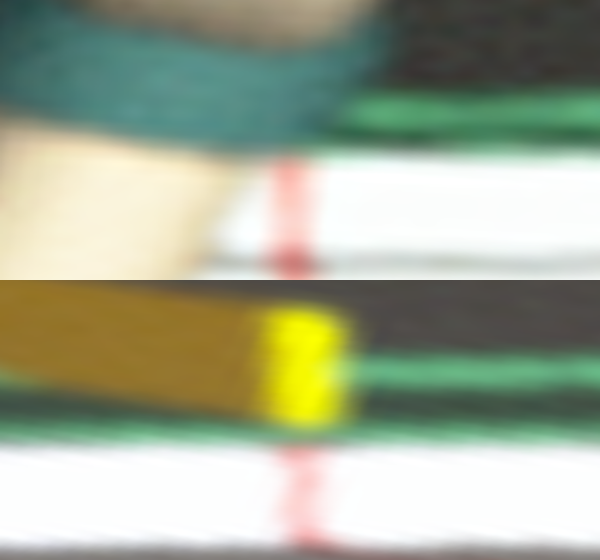

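```bash
python3 - <<'E'
from h import *
c=cam("side"); cv2.imwrite("pics/s5z.png",cv2.resize(c["frame"][130:280,270:420],None,fx=4,fy=4,interpolation=cv2.INTER_CUBIC))
E
```

```text
(no output)
```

View pics/s5z.png

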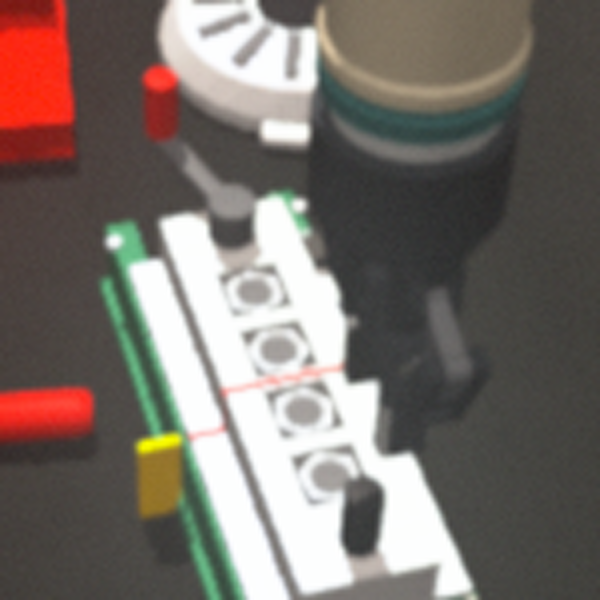

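```bash
python3 - <<'E'
from h import *
c=cam("side"); p=back(c,[[160/4+270-.4,74/4+130-.4]],.145)[0]; f=Finv(p); hy=.1463
print(p,f,np.arctan2(f[1]-hy,-f[0]),np.hypot(f[1]-hy,f[0]))
o=bot.get_obs()["position"]
th0=1.27;P=lambda th:W(-.07*np.cos(th),hy+.07*np.sin(th))
print("delta to start",(100*(P(th0)-o[:2])).round(2),P(th0))
p=P(th0)
for k in range(1,11):
    q=P(th0-.127*k); print(k,(100*(q-p)).round(2)); p=q
print(p)
E
```

```text
[0.57289644 0.1892421  0.145     ] [-0.0193923   0.20989128] 1.2748025081101921 0.0664824185898915
delta to start [-4.28 27.88] [0.57131669 0.19240201]
1 [-0.81 -0.38]
2 [-0.75 -0.47]
3 [-0.68 -0.57]
4 [-0.61 -0.65]
5 [-0.52 -0.72]
6 [-0.43 -0.78]
7 [-0.32 -0.83]
8 [-0.22 -0.86]
9 [-0.1  -0.88]
10 [ 0.01 -0.89]
[0.5270146 0.1221612]
```

Request:
servo_tool --moves '[{"offset": [-0.4,2.8,0],"roll": -0.141,"hand": 140},{"offset": [-0.4,2.8,0],"roll": -0.141,"hand": 140},{"offset": [-0.4,2.8,0],"roll": -0.141,"hand": 140},{"offset": [-0.4,2.8,0],"roll": -0.141,"hand": 140},{"offset": [-0.4,2.8,0],"roll": -0.141,"hand": 140},{"offset": [-0.4,2.8,0],"roll": -0.141,"hand": 140},{"offset": [-0.4,2.8,0],"roll": -0.141,"hand": 140},{"offset": [-0.4,2.8,0],"roll": -0.141,"hand": 140}]'

```text
time: 8.85
position: [0.5798, 0.1386, 0.1683]
orientation: [0.685, -0.684, -0.177, 0.178]
force: [0.9, -0.2, 1.4]
opening: 0.0385
```

Request:
servo_tool --moves '[{"offset": [-0.5,2.7,0],"roll": -0.141,"hand": 140},{"offset": [-0.5,2.6,0],"roll": 0,"hand": 140},{"offset": [0,0,0],"roll": 0,"hand": 140},{"offset": [0,0,0],"roll": 0,"hand": 140}]'

```text
time: 9.25
position: [0.5702, 0.1905, 0.1685]
orientation: [-0.695, 0.695, 0.131, -0.132]
force: [-0.1, -0.5, -0.4]
opening: 0.0383
```

```bash
python3 - <<'E'
from h import *
st(); print(Finv(bot.get_obs()["position"]))
c=cam("side"); cv2.imwrite("pics/s6z.png",cv2.resize(c["frame"][100:250,240:390],None,fx=4,fy=4,interpolation=cv2.INTER_CUBIC))
E
```

```text
t 9.25 p [0.5702 0.1905 0.1685] F [-0.1 -0.5 -0.4] open 0.0383 jaw 0.373 y-axis [-0.001 -0.001 -1.   ] q6 [ 0.21 -0.17]
[-0.02199552  0.2113458 ]
```

View pics/s6z.png

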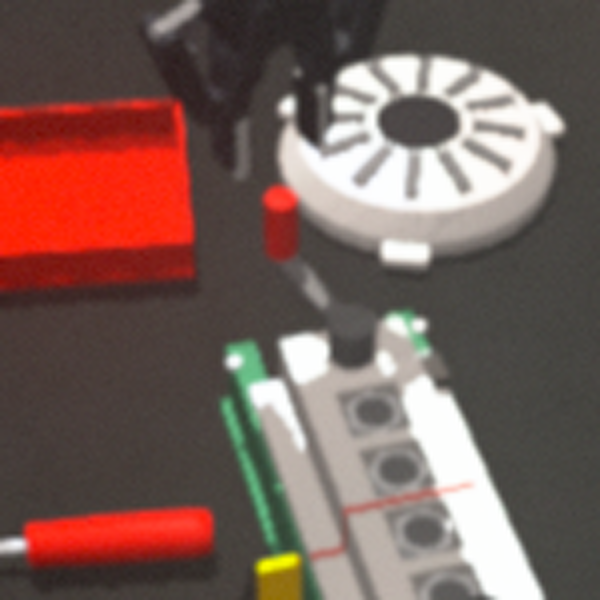

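Request:
servo_tool --moves '[{"offset": [0,0,-2.5],"roll": 0,"hand": 140},{"offset": [0,0,-2.8],"roll": 0,"hand": 140},{"offset": [0,0,0],"roll": 0,"hand": 175},{"offset": [0,0,0],"roll": 0,"hand": 175},{"offset": [-0.7,-0.38,0],"roll": -0.0,"hand": 175},{"offset": [-0.75,-0.45,0],"roll": 0.14,"hand": 175},{"offset": [-0.68,-0.5,0],"roll": 0.14,"hand": 175},{"offset": [-0.61,-0.62,0],"roll": 0.14,"hand": 175}]'

```text
time: 10.1
position: [0.5445, 0.1705, 0.1182]
orientation: [-0.651, 0.652, 0.276, -0.273]
force: [1.4, 0.6, 0.5]
opening: 0.0264
```

```bash
python3 - <<'E'
from h import *
o,a=st(); f=Finv(o["position"]); print(f, "radius",np.hypot(f[0],f[1]-.1463),"th",np.arctan2(f[1]-.1463,-f[0]),"jawth",1.643-a)
c=cam("side"); cv2.imwrite("pics/s7z.png",cv2.resize(c["frame"][100:250,240:390],None,fx=4,fy=4,interpolation=cv2.INTER_CUBIC))
E
```

```text
t 10.1 p [0.5445 0.1705 0.1182] F [1.4 0.6 0.5] open 0.0264 jaw 0.797 y-axis [ 0.004  0.001 -1.   ] q6 [ 0.18 -0.62]
[-0.04904284  0.19329108] radius 0.06792173645560093 th 0.7640364454115505 jawth 0.8462595048643772
```

View pics/s7z.png

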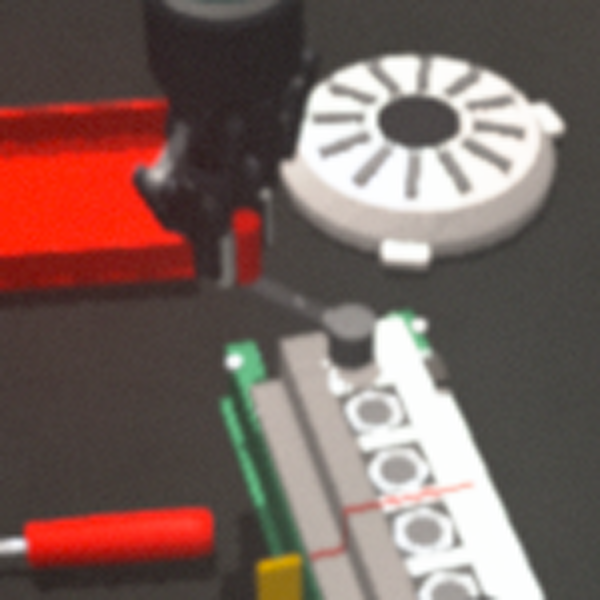

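Request:
servo_tool --moves '[{"offset": [-0.52,-0.72,0],"roll": 0.141,"hand": 175},{"offset": [-0.43,-0.78,0],"roll": 0.141,"hand": 175},{"offset": [-0.32,-0.83,0],"roll": 0.141,"hand": 175},{"offset": [-0.22,-0.86,0],"roll": 0.141,"hand": 175},{"offset": [-0.1,-0.88,0],"roll": 0.141,"hand": 175},{"offset": [0,-0.6,0],"roll": 0.141,"hand": 175},{"offset": [0,0,0],"roll": 0,"hand": 175}]'

```text
time: 10.85
position: [0.5279, 0.1235, 0.1176]
orientation: [-0.484, 0.484, 0.516, -0.515]
force: [0.7, 0.7, -0.2]
opening: 0.0271
```

```bash
python3 - <<'E'
from h import *
o,a=st(); f=Finv(o["position"]); print(f, "radius",np.hypot(f[0],f[1]-.1463),"th",np.arctan2(f[1]-.1463,-f[0]),"jawth",1.643-a)
E
```

```text
t 10.85 p [0.5279 0.1235 0.1176] F [ 0.7  0.7 -0.2] open 0.0271 jaw 1.634 y-axis [ 0.002  0.    -1.   ] q6 [ 0.1  -1.53]
[-0.06904689  0.14759884] radius 0.06905910188957011 th 0.018808771575439923 jawth 0.00917082187703322
```

Request:
servo_tool --moves '[{"offset": [0,-0.3,0],"roll": 0,"hand": 175},{"offset": [0,-0.1,0],"roll": 0,"hand": 175},{"offset": [0,0,0],"roll": 0,"hand": 175}]'

```text
time: 11.15
position: [0.5278, 0.1203, 0.1167]
orientation: [-0.484, 0.484, 0.516, -0.516]
force: [-1.1, 1.7, 1.5]
opening: 0.027
```

Request:
servo_tool --moves '[{"offset": [0,-0.2,0],"roll": 0,"hand": 175},{"offset": [0,0,0],"roll": 0,"hand": 175}]'

```text
time: 11.35
position: [0.5277, 0.118, 0.1163]
orientation: [-0.483, 0.483, 0.516, -0.516]
force: [-1.2, 1.3, 0.9]
opening: 0.0264
```

Request:
servo_tool --moves '[{"offset": [0,-0.2,0],"roll": 0,"hand": 175},{"offset": [0,0,0],"roll": 0,"hand": 175}]'

```text
time: 11.55
position: [0.5275, 0.1158, 0.1162]
orientation: [0.483, -0.483, -0.516, 0.516]
force: [-1.4, 1.9, 1.7]
opening: 0.0266
```

Request:
servo_tool --moves '[{"offset": [0,-0.2,0],"roll": 0,"hand": 175},{"offset": [0,0,0],"roll": 0,"hand": 175}]'

```text
time: 11.75
position: [0.5273, 0.1138, 0.1162]
orientation: [0.483, -0.483, -0.516, 0.516]
force: [-1.2, 1.2, 0.8]
opening: 0.0268
```

```bash
python3 idx.py r6; python3 - <<'E'
from h import *
o,a=st(); print(Finv(o["position"]))
c=cam("side"); cv2.imwrite("pics/s8z.png",cv2.resize(c["frame"][130:280,240:390],None,fx=4,fy=4,interpolation=cv2.INTER_CUBIC))
E
```

```text
top line 34.11 max 60.0 pointer 34.64 width 7.5
side line 35.36 max 50.0 pointer 24.78 width 31.75
t 11.85 p [0.5274 0.1138 0.1161] F [-1.3  2.2  0.9] open 0.0266 jaw 1.637 y-axis [-0.001 -0.    -1.   ] q6 [ 0.08 -1.55]
[-0.07025486  0.13792446]
```

View pics/s8z.png

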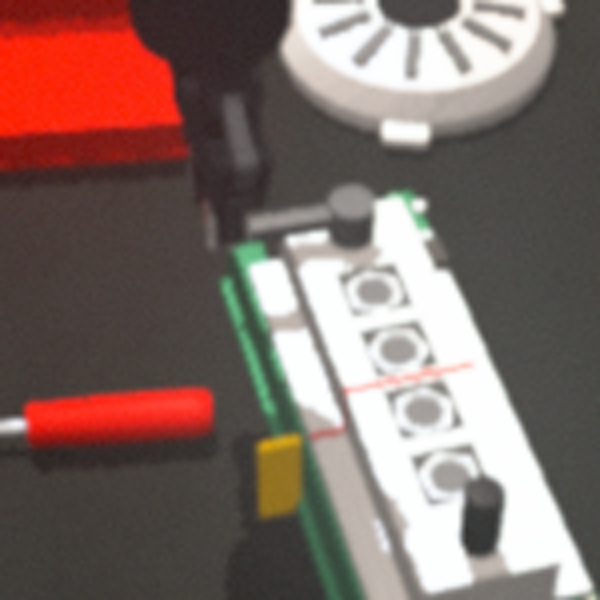

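Request:
servo_tool --moves '[{"offset": [0,-0.2,0],"roll": 0,"hand": 175},{"offset": [0,0,0],"roll": 0,"hand": 175}]'

```text
time: 12.1
position: [0.5273, 0.1119, 0.1162]
orientation: [0.483, -0.483, -0.516, 0.516]
force: [-2.6, 2.1, 1.6]
opening: 0.027
```

Request:
servo_tool --moves '[{"offset": [0,-0.2,0],"roll": 0,"hand": 175},{"offset": [0,0,0],"roll": 0,"hand": 175}]'

```text
time: 12.3
position: [0.5272, 0.1103, 0.1162]
orientation: [-0.484, 0.483, 0.516, -0.516]
force: [-2.8, 4.2, 0.7]
opening: 0.0267
```

Request:
servo_tool --moves '[{"offset": [0,-0.15,0],"roll": 0,"hand": 175},{"offset": [0,0,0],"roll": 0,"hand": 175}]'

```text
time: 12.5
position: [0.5272, 0.1101, 0.1161]
orientation: [-0.485, 0.482, 0.517, -0.515]
force: [-2.1, 7.3, -0.2]
opening: 0.0268
```

Request:
servo_tool --moves '[{"offset": [0,0.5,0],"roll": 0,"hand": 165},{"offset": [0,0,0],"roll": 0,"hand": 150},{"offset": [0,0,3],"roll": 0,"hand": 150},{"offset": [0,0,4],"roll": 0,"hand": 150},{"offset": [0,2,2],"roll": 0,"hand": 150},{"offset": [0,4,0],"roll": 0,"hand": 150},{"offset": [0,4,0],"roll": 0,"hand": 150},{"offset": [0,0,0],"roll": 0,"hand": 150}]'

```text
time: 13.3
position: [0.5284, 0.217, 0.2068]
orientation: [-0.482, 0.482, 0.518, -0.516]
force: [-0.2, -0.2, -0.7]
opening: 0.0353
```

```bash
python3 idx.py r7; python3 - <<'E'
from h import *
o,a=st(); print(Finv(o["position"]))
c=cam("side"); cv2.imwrite("pics/s9z.png",cv2.resize(c["frame"][130:280,240:390],None,fx=4,fy=4,interpolation=cv2.INTER_CUBIC))
c=cam("top"); cv2.imwrite("pics/t9z.png",cv2.resize(c["frame"][170:270,225:405],None,fx=4,fy=4,interpolation=cv2.INTER_CUBIC))
a=cv2.imread('pics/r7_top.png');b=cv2.imread('pics/r7_side.png');cv2.imwrite('pics/r7.png',cv2.resize(np.vstack([a,b]),(600,560)))
E
```

```text
top line 34.19 max 59.0 pointer 34.66 width 7.5
side line 35.36 max 51.0 pointer 25.92 width 29.25
t 13.4 p [0.528  0.2135 0.2063] F [-0.4 -0.4 -0.7] open 0.0349 jaw 1.639 y-axis [ 0.001 -0.002 -1.   ] q6 [ 0.26 -1.38]
[-0.06239709  0.23728682]
```

View pics/s9z.png

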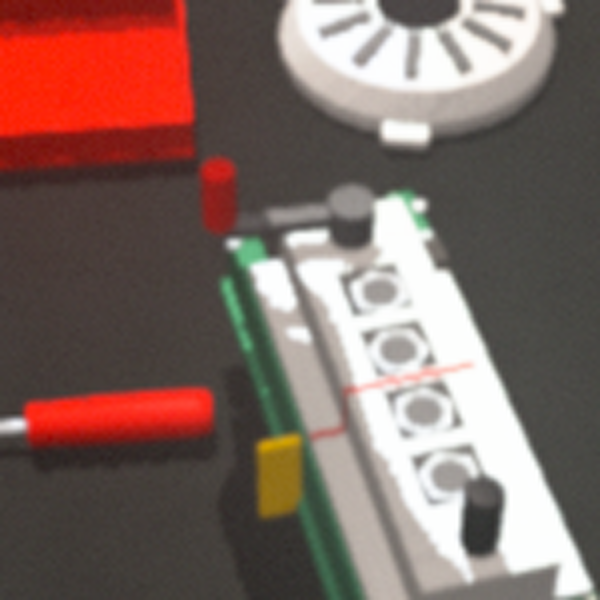

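View pics/t9z.png

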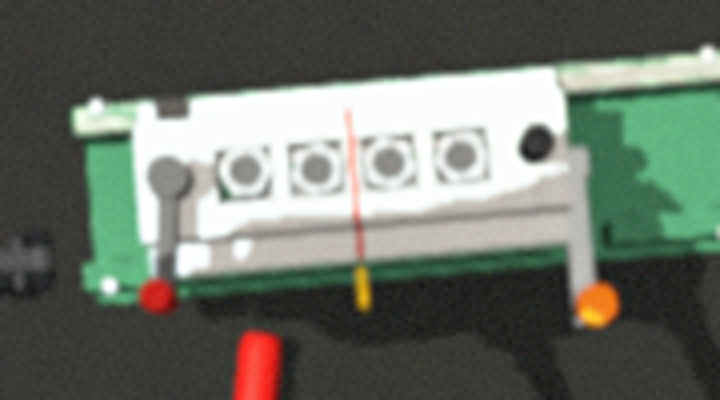

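View pics/r7.png

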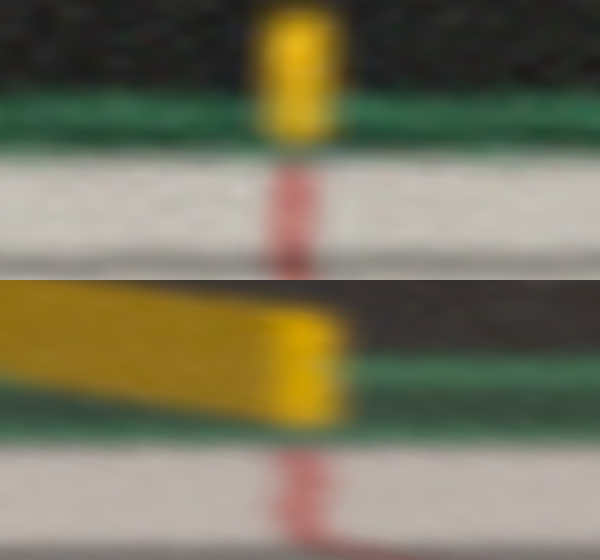

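```bash
python3 - <<'E'
from h import *
ct,cs=cam("top"),cam("side")
for c,uv in((ct,[157/4+224.6,296/4+169.6]),(cs,[218/4+239.6,165/4+129.6])):
    f=Finv(back(c,[uv],.145)[0]); print(f, (f[1]-.1463)/.07)
f=W(-.092,-.0997); print(f, (f-bot.get_obs()["position"][:2])*100)
for c,uv in((ct,[597/4+224.6,302/4+169.6]),): print(Finv(back(c,[uv],.082)[0]))
E
```

```text
[-0.07167762  0.14520119] -0.015697275124250197
[-0.06809213  0.15000518] 0.05293120835401629
[ 0.52284238 -0.12478534] [ -0.49815861 -33.69941055]
[-0.09215734 -0.10032242]
```

Request:
servo_tool --moves '[{"offset": [-0.06,-4.2,0],"roll": 0,"hand": 80},{"offset": [-0.06,-4.2,0],"roll": 0,"hand": 80},{"offset": [-0.06,-4.2,0],"roll": 0,"hand": 80},{"offset": [-0.06,-4.2,0],"roll": 0,"hand": 80},{"offset": [-0.06,-4.2,0],"roll": 0,"hand": 80},{"offset": [-0.06,-4.2,0],"roll": 0,"hand": 80},{"offset": [-0.06,-4.2,0],"roll": 0,"hand": 80},{"offset": [-0.06,-4.2,0],"roll": 0,"hand": 80}]'

```text
time: 14.4
position: [0.5221, -0.1253, 0.2065]
orientation: [0.483, -0.484, -0.516, 0.516]
force: [1.0, -0.1, -0.3]
opening: 0.0589
```

Request:
servo_tool --moves '[{"offset": [0,0,0],"roll": 0,"hand": 80},{"offset": [0,0,-4],"roll": 0,"hand": 80},{"offset": [0,0,-4],"roll": 0,"hand": 80},{"offset": [0,0,0],"roll": 0,"hand": 80}]'

```text
time: 14.8
position: [0.5182, -0.1214, 0.1218]
orientation: [0.487, -0.48, -0.514, 0.517]
force: [-1.0, -0.2, -0.4]
opening: 0.0585
```

```bash
python3 - <<'E'
from h import *
o,a=st(); print((W(-.092,-.1)-o["position"][:2])*100)
c=cam("side"); cv2.imwrite("pics/s10z.png",cv2.resize(c["frame"][200:400,240:440],None,fx=3,fy=3,interpolation=cv2.INTER_CUBIC))
E
```

```text
t 14.8 p [ 0.5182 -0.1214  0.1218] F [-1.  -0.2 -0.4] open 0.0585 jaw 1.636 y-axis [-0.011  0.004 -1.   ] q6 [-0.36 -2.  ]
[ 0.46276547 -0.37319603]
```

View pics/s10z.png

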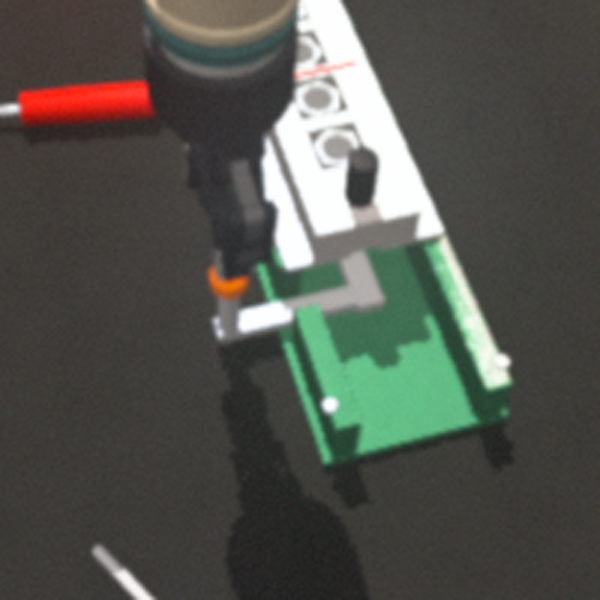

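Request:
servo_tool --moves '[{"offset": [0,0,0],"roll": 0,"hand": 80},{"offset": [0,0,0],"roll": 0,"hand": 80}]'

```text
time: 15.05
position: [0.5245, -0.123, 0.1286]
orientation: [-0.482, 0.485, 0.517, -0.516]
force: [0.4, -0.3, -0.2]
opening: 0.0585
```

Request:
servo_tool --moves '[{"offset": [-0.1,-0.2,-1.5],"roll": 0,"hand": 80},{"offset": [0,0,-2],"roll": 0,"hand": 80},{"offset": [0,0,-2],"roll": 0,"hand": 80},{"offset": [0,0,-2],"roll": 0,"hand": 80},{"offset": [0,0,-1.5],"roll": 0,"hand": 80},{"offset": [0,0,0],"roll": 0,"hand": 80},{"offset": [0,0,0],"roll": 0,"hand": 80}]'

```text
time: 15.75
position: [0.523, -0.1248, 0.0377]
orientation: [-0.482, 0.484, 0.517, -0.516]
force: [-0.4, 0.7, 1.2]
opening: 0.0586
```

```bash
python3 - <<'E'
from h import *
o,a=st(); print((W(-.092,-.1)-o["position"][:2])*100)
c=cam("side"); cv2.imwrite("pics/s11z.png",cv2.resize(c["frame"][200:400,240:440],None,fx=3,fy=3,interpolation=cv2.INTER_CUBIC))
E
```

```text
t 15.75 p [ 0.523  -0.1248  0.0377] F [-0.4  0.7  1.2] open 0.0586 jaw 1.637 y-axis [ 0.002 -0.001 -1.   ] q6 [-0.36 -2.  ]
[-0.01653243 -0.02749458]
```

View pics/s11z.png

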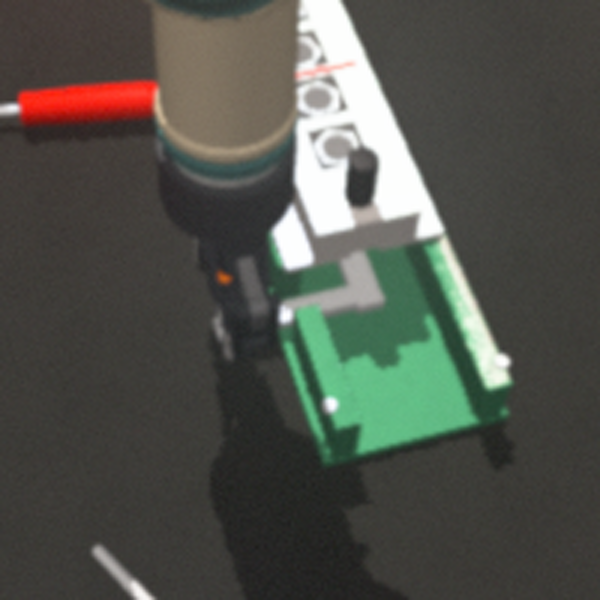

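Close with a firm grip, then lift in steps.

Request:
servo_tool --moves '[{"offset": [0,0,0],"roll": 0,"hand": 255},{"offset": [0,0,0],"roll": 0,"hand": 255},{"offset": [0,0,0],"roll": 0,"hand": 255},{"offset": [0,0,0],"roll": 0,"hand": 255},{"offset": [0,0,0],"roll": 0,"hand": 255}]' --newtons 60

```text
time: 16.3
position: [0.5225, -0.1252, 0.0374]
orientation: [-0.482, 0.484, 0.516, -0.516]
force: [-1.5, -1.8, 5.3]
opening: 0.021
```

Request:
servo_tool --moves '[{"offset": [0,0,0.5],"roll": 0,"hand": 255},{"offset": [0,0,0.5],"roll": 0,"hand": 255},{"offset": [0,0,0.5],"roll": 0,"hand": 255},{"offset": [0,0,0.5],"roll": 0,"hand": 255},{"offset": [0,0,0.5],"roll": 0,"hand": 255},{"offset": [0,0,0.4],"roll": 0,"hand": 255}]'

```text
time: 16.9
position: [0.5223, -0.1251, 0.0639]
orientation: [0.483, -0.483, -0.516, 0.516]
force: [5.3, -3.6, -14.8]
opening: 0.0208
```

Request:
servo_tool --moves '[{"offset": [0,0,0.3],"roll": 0,"hand": 255},{"offset": [0,0,0.2],"roll": 0,"hand": 255},{"offset": [0,0,0],"roll": 0,"hand": 255}]'

```text
time: 17.2
position: [0.5223, -0.1251, 0.0691]
orientation: [0.483, -0.483, -0.516, 0.516]
force: [5.1, -3.9, -11.6]
opening: 0.0214
```

```bash
python3 - <<'E'
from h import *
o,a=st()
c=cam("side"); cv2.imwrite("pics/s12z.png",cv2.resize(c["frame"][150:350,240:440],None,fx=3,fy=3,interpolation=cv2.INTER_CUBIC))
E
```

```text
t 17.2 p [ 0.5223 -0.1251  0.0691] F [  5.1  -3.9 -11.6] open 0.0214 jaw 1.637 y-axis [ 0.    -0.001 -1.   ] q6 [-0.36 -2.  ]
```

View pics/s12z.png

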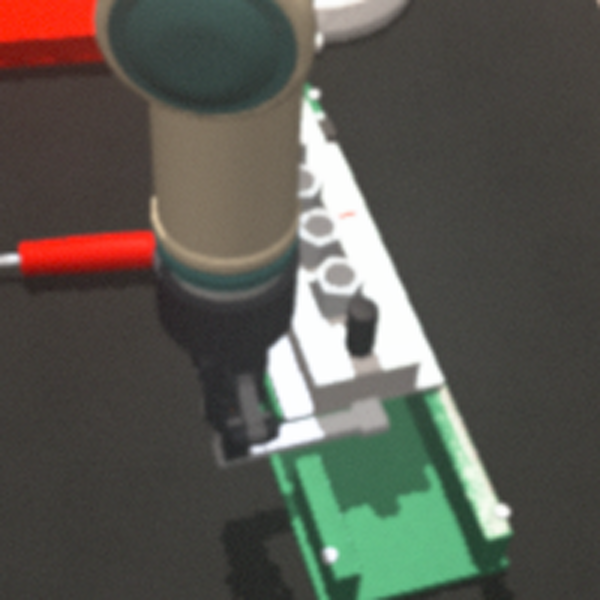

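Request:
servo_tool --moves '[{"offset": [0,0,0.2],"roll": 0,"hand": 255},{"offset": [0,0,0],"roll": 0,"hand": 255}]'

```text
time: 17.45
position: [0.5223, -0.125, 0.0698]
orientation: [0.483, -0.483, -0.516, 0.516]
force: [6.6, -4.3, -20.0]
opening: 0.0209
```

Request:
servo_tool --moves '[{"offset": [0,0,0.15],"roll": 0,"hand": 255},{"offset": [0,0,0],"roll": 0,"hand": 255}]'

```text
time: 17.65
position: [0.5222, -0.125, 0.07]
orientation: [0.483, -0.483, -0.516, 0.516]
force: [8.9, -4.2, -28.0]
opening: 0.0211
```

Request:
servo_tool --moves '[{"offset": [0,0,-0.2],"roll": 0,"hand": 255},{"offset": [0,0,0],"roll": 0,"hand": 80},{"offset": [0,0,0],"roll": 0,"hand": 80},{"offset": [0,0,0],"roll": 0,"hand": 80},{"offset": [0,0,2.5],"roll": 0,"hand": 80},{"offset": [0,0,4],"roll": 0,"hand": 80},{"offset": [0,0,4],"roll": 0,"hand": 80},{"offset": [0,0,3],"roll": 0,"hand": 80}]' --newtons 40

```text
time: 18.45
position: [0.5222, -0.1244, 0.2101]
orientation: [-0.482, 0.484, 0.517, -0.516]
force: [-0.1, -0.2, -1.0]
opening: 0.0586
```

Request:
servo_tool --moves '[{"offset": [-4,-2,0],"roll": 0,"hand": 80},{"offset": [-4,-2,0],"roll": 0,"hand": 80},{"offset": [-4,-2,0],"roll": 0,"hand": 80},{"offset": [-4,-2,0],"roll": 0,"hand": 80},{"offset": [0,0,0],"roll": 0,"hand": 80}]'

```text
time: 18.95
position: [0.3572, -0.2052, 0.2074]
orientation: [0.485, -0.484, -0.514, 0.516]
force: [0.2, 0.7, 0.3]
opening: 0.059
```

```bash
python3 - <<'E'
from h import *
o,a=st()
c=cam("side"); cv2.imwrite("pics/s13z.png",cv2.resize(c["frame"][150:350,240:440],None,fx=3,fy=3,interpolation=cv2.INTER_CUBIC))
c=cam("top"); cv2.imwrite("pics/t13z.png",cv2.resize(c["frame"][170:270,225:405],None,fx=4,fy=4,interpolation=cv2.INTER_CUBIC))
E
python3 idx.py r13
```

```text
t 18.95 p [ 0.3572 -0.2052  0.2074] F [0.2 0.7 0.3] open 0.059 jaw 1.632 y-axis [-0.002 -0.001 -1.   ] q6 [-0.69 -2.32]
top line 34.09 max 46.0 pointer 34.52 width 7.75
side line 35.24 max 49.0 pointer 34.95 width 9.0
```

View pics/s13z.png

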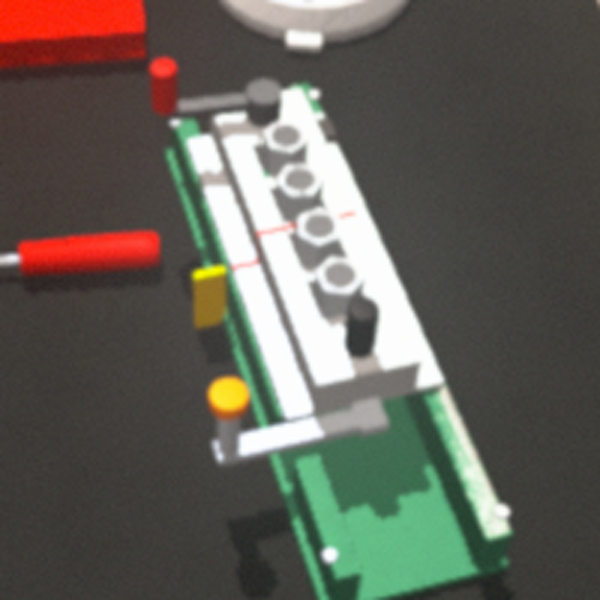

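View pics/t13z.png

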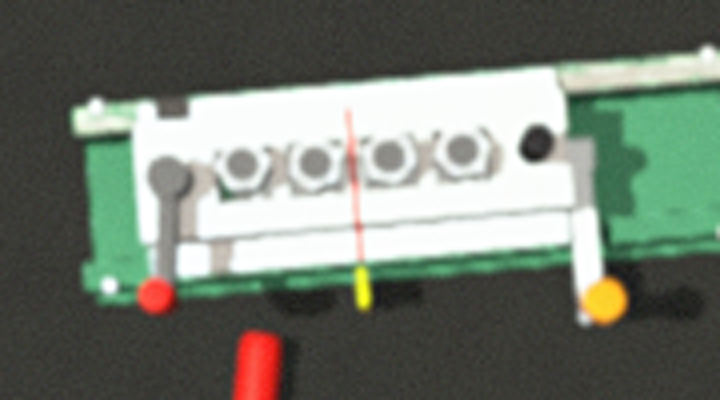

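```bash
cat > nuts.py <<'E'
from h import *
import sys
ct,cs=cam("top"),cam("side")
z=.108
o=bot.get_obs()["position"]
for k in range(4):
    w=W(0,.0344-.063+.042*k); uv=proj(ct,[[*w,z]])[0]; us=proj(cs,[[*w,z]])[0]
    print("nut",k+1,w.round(4),"top px",uv.round(1),"side px",us.round(1),"delta cm",((w-o[:2])*100).round(2))
def crop(c,P,h,f):
    u,v=proj(c,[P])[0].astype(int); return cv2.resize(c["frame"][v-h:v+h,u-h-h//2:u+h+h//2],None,fx=f,fy=f,interpolation=cv2.INTER_CUBIC)
P=[*W(0,.0344),z]
cv2.imwrite(f"pics/{sys.argv[1]}.png",np.vstack([crop(ct,P,32,6.25),crop(cs,P,48,4.1667)])[:,:600])
E
python3 nuts.py n0
python3 - <<'E'
from h import *
ct=cam("top"); print(back(ct,[[172,180]],.038), back(ct,[[290,256],[283,335]],.01))
for px in [(242,167),(315,163),(390,157),(463,152)]: print(Finv(back(ct,[[px[0]/4+224.6,px[1]/4+169.6]],.108)[0]))
E
```

```text
nut 1 [ 0.6095 -0.0472] top px [339.9 206.8] side px [352.6 241.4] delta cm [24.66 15.69]
nut 2 [ 0.6064 -0.0053] top px [321.5 208.4] side px [345.7 225.1] delta cm [24.36 19.87]
nut 3 [0.6034 0.0366] top px [303.1 210. ] side px [339.3 209.7] delta cm [24.05 24.06]
nut 4 [0.6004 0.0784] top px [284.6 211.6] side px [333.2 195.1] delta cm [23.75 28.25]
[[0.69337276 0.3595473  0.038     ]] [[0.50399146 0.07457518 0.01      ]
 [0.311322   0.09354366 0.01      ]]
[0.00051872 0.09628235]
[-0.00083532  0.05480427]
[-0.00114426  0.0120636 ]
[-0.00192282 -0.029536  ]
```

View pics/n0.png

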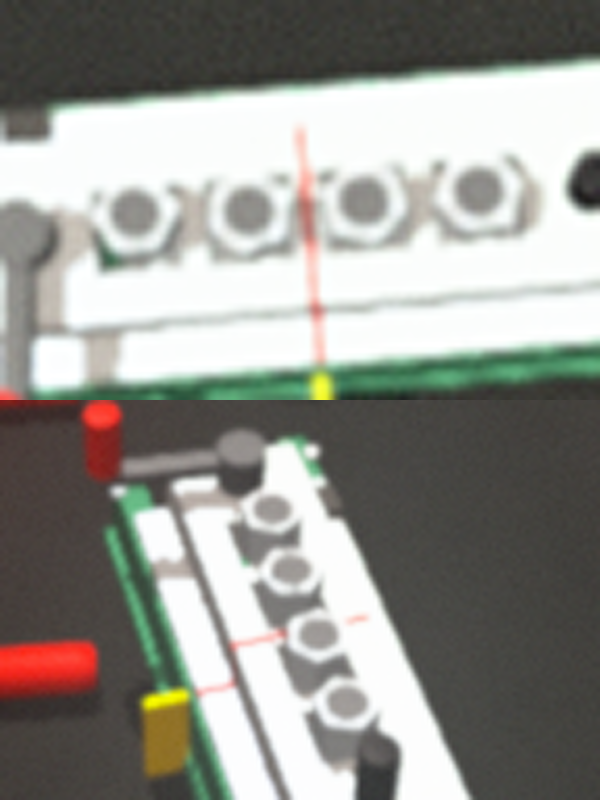

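Request:
servo_tool --moves '[{"offset": [2.2,2.56,0],"roll": -0.142,"hand": 90},{"offset": [2.2,2.56,0],"roll": -0.142,"hand": 90},{"offset": [2.2,2.56,0],"roll": -0.142,"hand": 90},{"offset": [2.2,2.56,0],"roll": -0.142,"hand": 90},{"offset": [2.2,2.56,0],"roll": -0.142,"hand": 90},{"offset": [2.2,2.56,0],"roll": -0.142,"hand": 90},{"offset": [2.2,2.56,0],"roll": -0.142,"hand": 90},{"offset": [2.2,2.56,0],"roll": -0.142,"hand": 90}]'

```text
time: 20.1
position: [0.5386, 0.0021, 0.2064]
orientation: [0.685, -0.685, -0.175, 0.175]
force: [0.0, -1.2, -0.3]
opening: 0.0551
```

Request:
servo_tool --moves '[{"offset": [2.2,2.56,0],"roll": -0.142,"hand": 90},{"offset": [2.2,2.56,0],"roll": -0.142,"hand": 90},{"offset": [2.2,2.56,0],"roll": -0.142,"hand": 90},{"offset": [0,0,0],"roll": 0,"hand": 90},{"offset": [0,0,0],"roll": 0,"hand": 90},{"offset": [0,0,0],"roll": 0,"hand": 90}]'

```text
time: 20.7
position: [0.6027, 0.0766, 0.2064]
orientation: [-0.706, 0.707, 0.028, -0.029]
force: [-0.3, 0.9, 0.4]
opening: 0.0551
```

```bash
python3 - <<'E'
from h import *
o,a=st(); print(a-YAW)
for k in range(4): print(((W(0,.0344-.063+.042*k)-o["position"][:2])*100).round(2))
E
```

```text
t 20.7 p [0.6027 0.0766 0.2064] F [-0.3  0.9  0.4] open 0.0551 jaw 0.079 y-axis [-0.001 -0.001 -1.   ] q6 [ 0.01 -0.07]
0.00719862394413151
[  0.67 -12.38]
[ 0.37 -8.19]
[ 0.07 -4.  ]
[-0.24  0.19]
```

Request:
servo_tool --moves '[{"offset": [-0.2,0.1,-3.5],"roll": 0,"hand": 90},{"offset": [0,0,-3.5],"roll": 0,"hand": 90},{"offset": [0,0,-2.5],"roll": 0,"hand": 90},{"offset": [0,0,-2],"roll": 0,"hand": 90},{"offset": [0,0,0],"roll": 0,"hand": 90}]'

```text
time: 21.2
position: [0.5983, 0.0766, 0.0891]
orientation: [-0.707, 0.707, 0.025, -0.03]
force: [-0.3, -0.5, -0.8]
opening: 0.055
```

Request:
servo_tool --moves '[{"offset": [0,0,0],"roll": 0,"hand": 255},{"offset": [0,0,0],"roll": 0,"hand": 255},{"offset": [0,0,0],"roll": 0,"hand": 255},{"offset": [0,0,0],"roll": 0,"hand": 255}]' --newtons 50

```text
time: 21.6
position: [0.6025, 0.0773, 0.0935]
orientation: [-0.706, 0.707, 0.029, -0.026]
force: [0.4, -0.3, 4.2]
opening: 0.0256
```

```bash
python3 - <<'E'
from h import *
o,a=st()
E
python3 nuts.py n1
```

```text
t 21.6 p [0.6025 0.0773 0.0935] F [ 0.4 -0.3  4.2] open 0.0256 jaw 0.078 y-axis [ 0.003 -0.    -1.   ] q6 [ 0.01 -0.06]
nut 1 [ 0.6095 -0.0472] top px [339.9 206.8] side px [352.6 241.4] delta cm [  0.7  -12.45]
nut 2 [ 0.6064 -0.0053] top px [321.5 208.4] side px [345.7 225.1] delta cm [ 0.4  -8.26]
nut 3 [0.6034 0.0366] top px [303.1 210. ] side px [339.3 209.7] delta cm [ 0.1  -4.08]
nut 4 [0.6004 0.0784] top px [284.6 211.6] side px [333.2 195.1] delta cm [-0.21  0.11]
```

View pics/n1.png

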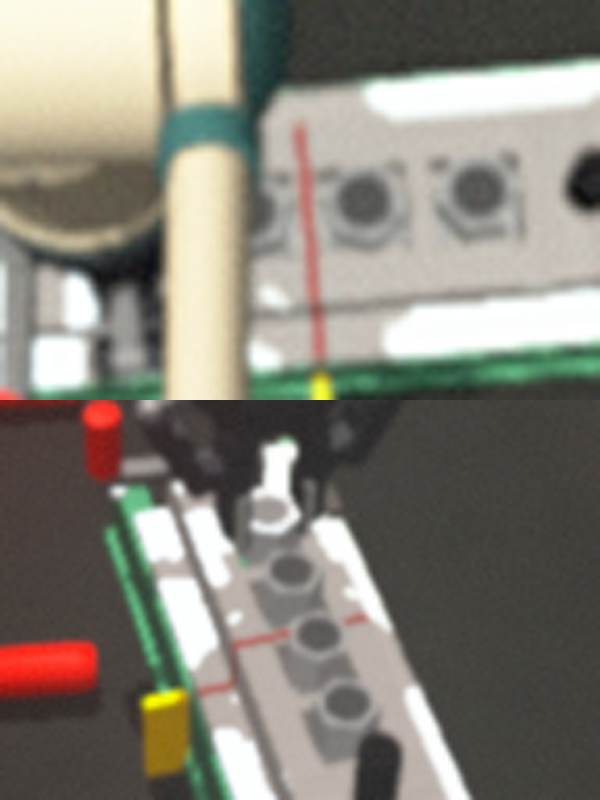

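Request:
servo_tool --moves '[{"offset": [0,0,2],"roll": 0,"hand": 255},{"offset": [0,0,3],"roll": 0,"hand": 255},{"offset": [0,0,4],"roll": 0,"hand": 255},{"offset": [0,0,1],"roll": 0,"hand": 255},{"offset": [0,0,0],"roll": 0,"hand": 255}]'

```text
time: 22.2
position: [0.6024, 0.0777, 0.1936]
orientation: [0.707, -0.707, -0.029, 0.026]
force: [0.7, -0.5, -1.4]
opening: 0.0257
```

Request:
servo_tool --moves '[{"offset": [-1,2.5,0],"roll": 0,"hand": 255},{"offset": [-1.4,4,0],"roll": 0,"hand": 255},{"offset": [-1.4,4,0],"roll": 0,"hand": 255},{"offset": [-1.4,4,0],"roll": 0,"hand": 255},{"offset": [-1.4,4,0],"roll": 0,"hand": 255},{"offset": [-1.4,4,0],"roll": 0,"hand": 255},{"offset": [-1.4,4,0],"roll": 0,"hand": 255},{"offset": [-1.4,4,0],"roll": 0,"hand": 255}]'

```text
time: 23.0
position: [0.4913, 0.3834, 0.1891]
orientation: [-0.706, 0.707, 0.026, -0.029]
force: [1.1, -0.8, -1.6]
opening: 0.0256
```

Request:
servo_tool --moves '[{"offset": [-0.5,1.2,0],"roll": 0,"hand": 255},{"offset": [0,0,-4],"roll": 0,"hand": 255},{"offset": [0,0,-4],"roll": 0,"hand": 255},{"offset": [0,0,-4],"roll": 0,"hand": 255},{"offset": [0,0,-2],"roll": 0,"hand": 255},{"offset": [0,0,0],"roll": 0,"hand": 255}]'

```text
time: 23.6
position: [0.4848, 0.3916, 0.0464]
orientation: [-0.704, 0.709, 0.024, -0.031]
force: [-0.9, -0.5, -0.2]
opening: 0.0256
```

```bash
python3 - <<'E'
from h import *
o,a=st()
c=cam("side"); cv2.imwrite("pics/s14z.png",cv2.resize(c["frame"][50:250,160:420],None,fx=3,fy=3,interpolation=cv2.INTER_CUBIC))
E
```

```text
t 23.6 p [0.4848 0.3916 0.0464] F [-0.9 -0.5 -0.2] open 0.0256 jaw 0.078 y-axis [-0.01  -0.007 -1.   ] q6 [0.57 0.49]
```

View pics/s14z.png

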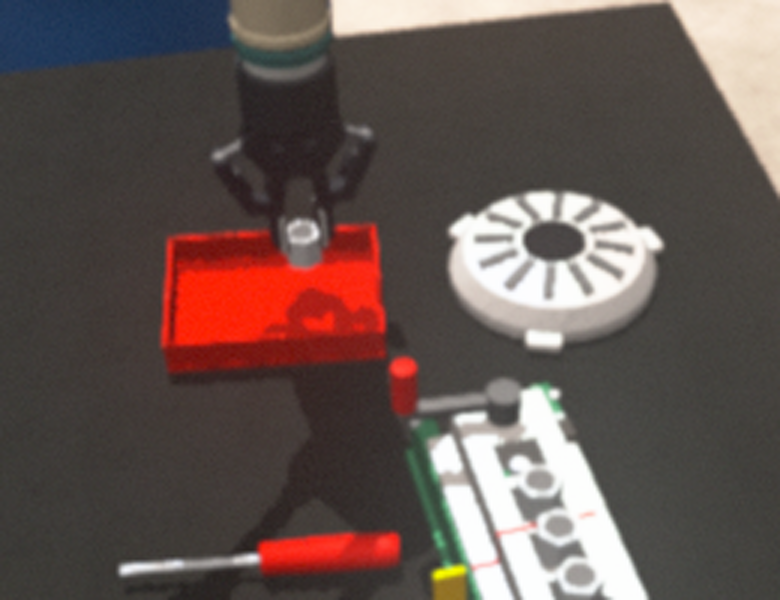

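Request:
servo_tool --moves '[{"offset": [0,0,-1.5],"roll": 0,"hand": 255},{"offset": [0,0,-1.5],"roll": 0,"hand": 255},{"offset": [0,0,0],"roll": 0,"hand": 255},{"offset": [0,0,0],"roll": 0,"hand": 255}]'

```text
time: 24.05
position: [0.4891, 0.3947, 0.0229]
orientation: [0.707, -0.706, -0.028, 0.027]
force: [0.3, 0.6, -0.6]
opening: 0.0258
```

Request:
servo_tool --moves '[{"offset": [0,0,-0.4],"roll": 0,"hand": 255},{"offset": [0,0,0],"roll": 0,"hand": 255},{"offset": [0,0,0],"roll": 0,"hand": 130},{"offset": [0,0,0],"roll": 0,"hand": 130},{"offset": [0,0,0],"roll": 0,"hand": 130},{"offset": [0,0,3],"roll": 0,"hand": 130},{"offset": [0,0,5],"roll": 0,"hand": 90},{"offset": [0,0,5],"roll": 0,"hand": 90}]'

```text
time: 24.85
position: [0.4878, 0.3942, 0.1485]
orientation: [-0.706, 0.707, 0.027, -0.028]
force: [1.0, -0.3, -0.6]
opening: 0.055
```

Request:
servo_tool --moves '[{"offset": [0,0,5],"roll": 0,"hand": 90},{"offset": [1.4,-4.2,0],"roll": 0,"hand": 90},{"offset": [1.4,-4.2,0],"roll": 0,"hand": 90},{"offset": [1.4,-4.2,0],"roll": 0,"hand": 90},{"offset": [1.4,-4.2,0],"roll": 0,"hand": 90},{"offset": [1.4,-4.2,0],"roll": 0,"hand": 90},{"offset": [1.4,-4.2,0],"roll": 0,"hand": 90},{"offset": [0,0,0],"roll": 0,"hand": 90}]'

```text
time: 25.65
position: [0.5742, 0.1373, 0.1979]
orientation: [-0.706, 0.708, 0.026, -0.025]
force: [0.6, 0.5, 1.3]
opening: 0.0556
```

```bash
cat > look.py <<'E'
from h import *
import sys
o,a=st()
for k in range(4): print(k+1,((W(0,.0344-.063+.042*k)-o["position"][:2])*100).round(2))
c=cam("side"); cv2.imwrite(f"pics/{sys.argv[1]}.png",cv2.resize(c["frame"][90:290,180:440],None,fx=3,fy=3,interpolation=cv2.INTER_CUBIC))
E
python3 look.py s15
```

```text
t 25.65 p [0.5742 0.1373 0.1979] F [0.6 0.5 1.3] open 0.0556 jaw 0.072 y-axis [ 0.002 -0.003 -1.   ] q6 [0.12 0.05]
1 [  3.52 -18.45]
2 [  3.22 -14.26]
3 [  2.92 -10.07]
4 [ 2.61 -5.89]
```

View pics/s15.png

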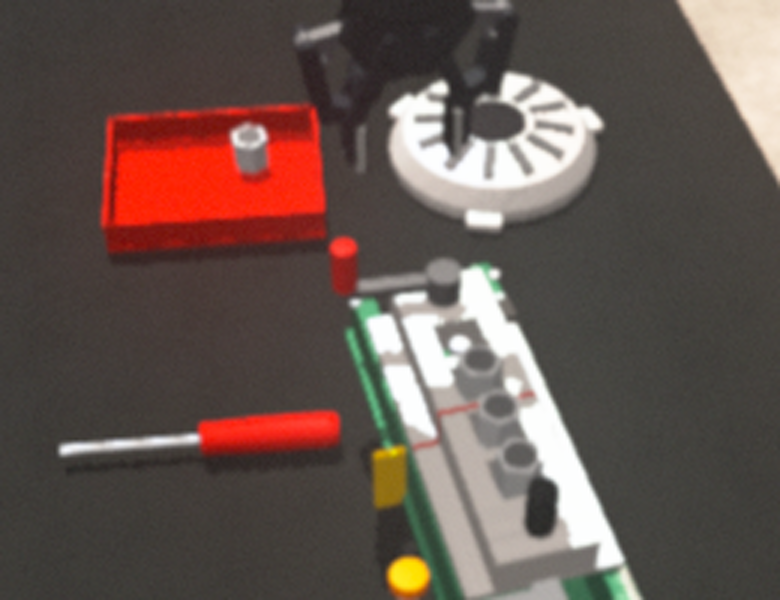

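Request:
servo_tool --moves '[{"offset": [1,-3.4,0],"roll": 0,"hand": 90},{"offset": [1,-3.4,0],"roll": 0,"hand": 90},{"offset": [0.9,-3.2,0],"roll": 0,"hand": 90},{"offset": [0,0,0],"roll": 0,"hand": 90},{"offset": [0,0,0],"roll": 0,"hand": 90}]'

```text
time: 26.2
position: [0.6011, 0.0434, 0.1977]
orientation: [0.707, -0.706, -0.027, 0.028]
force: [0.5, 0.2, 1.0]
opening: 0.0551
```

Request:
servo_tool --moves '[{"offset": [0,0,-3.5],"roll": 0,"hand": 90},{"offset": [0,0,-3],"roll": 0,"hand": 90},{"offset": [0,0,-2],"roll": 0,"hand": 90},{"offset": [0,0,-1],"roll": 0,"hand": 90},{"offset": [0,0,0],"roll": 0,"hand": 90},{"offset": [0,0,0],"roll": 0,"hand": 90}]'

```text
time: 26.8
position: [0.602, 0.0434, 0.1037]
orientation: [0.707, -0.707, -0.028, 0.027]
force: [0.5, 0.1, 1.0]
opening: 0.0554
```

Request:
servo_tool --moves '[{"offset": [0.1,-0.65,0],"roll": 0,"hand": 90},{"offset": [0,0,-1.1],"roll": 0,"hand": 90},{"offset": [0,0,0],"roll": 0,"hand": 90},{"offset": [0,0,0],"roll": 0,"hand": 255},{"offset": [0,0,0],"roll": 0,"hand": 255},{"offset": [0,0,0],"roll": 0,"hand": 255},{"offset": [0,0,0],"roll": 0,"hand": 255}]'

```text
time: 27.5
position: [0.6026, 0.036, 0.0921]
orientation: [-0.707, 0.707, 0.028, -0.027]
force: [-0.2, 0.3, 1.5]
opening: 0.0275
```

Request:
servo_tool --moves '[{"offset": [0,0,2],"roll": 0,"hand": 255},{"offset": [0,0,3],"roll": 0,"hand": 255},{"offset": [0,0,4],"roll": 0,"hand": 255},{"offset": [0,0,1],"roll": 0,"hand": 255},{"offset": [0,0,0],"roll": 0,"hand": 255}]'

```text
time: 28.0
position: [0.6035, 0.036, 0.1938]
orientation: [-0.706, 0.707, 0.029, -0.026]
force: [0.1, 0.9, -0.6]
opening: 0.0277
```

Request:
servo_tool --moves '[{"offset": [-1.2,2.5,0],"roll": 0,"hand": 255},{"offset": [-1.8,3.6,0],"roll": 0,"hand": 255},{"offset": [-1.8,3.6,0],"roll": 0,"hand": 255},{"offset": [-1.8,3.6,0],"roll": 0,"hand": 255},{"offset": [-1.8,3.6,0],"roll": 0,"hand": 255},{"offset": [-1.8,3.6,0],"roll": 0,"hand": 255},{"offset": [-1.8,3.6,0],"roll": 0,"hand": 255},{"offset": [-1.8,3.6,0],"roll": 0,"hand": 255}]'

```text
time: 28.8
position: [0.4622, 0.3137, 0.1895]
orientation: [-0.706, 0.707, 0.026, -0.029]
force: [1.0, 0.9, 0.4]
opening: 0.0274
```

Request:
servo_tool --moves '[{"offset": [-1.8,3.6,0],"roll": 0,"hand": 255},{"offset": [-1.8,3.6,0],"roll": 0,"hand": 255},{"offset": [-0.9,1.7,0],"roll": 0,"hand": 255},{"offset": [0,0,0],"roll": 0,"hand": 255},{"offset": [0,0,-4],"roll": 0,"hand": 255},{"offset": [0,0,-4],"roll": 0,"hand": 255},{"offset": [0,0,-3],"roll": 0,"hand": 255},{"offset": [0,0,0],"roll": 0,"hand": 255}]'

```text
time: 29.6
position: [0.4159, 0.3981, 0.0762]
orientation: [-0.704, 0.709, 0.024, -0.031]
force: [-0.1, -0.7, -1.4]
opening: 0.0273
```

```bash
python3 look.py s16
```

```text
t 29.6 p [0.4159 0.3981 0.0762] F [-0.1 -0.7 -1.4] open 0.0273 jaw 0.077 y-axis [-0.01  -0.008 -1.   ] q6 [0.64 0.57]
1 [ 19.35 -44.53]
2 [ 19.05 -40.34]
3 [ 18.75 -36.15]
4 [ 18.44 -31.96]
```

View pics/s16.png

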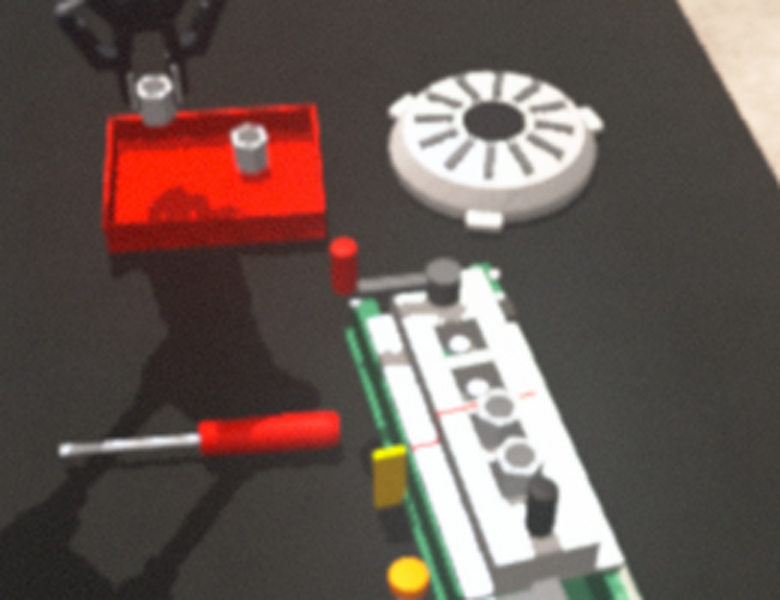

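Request:
servo_tool --moves '[{"offset": [0,0,-2],"roll": 0,"hand": 255},{"offset": [0,0,-2],"roll": 0,"hand": 255},{"offset": [0,0,-1.5],"roll": 0,"hand": 255},{"offset": [0,0,0],"roll": 0,"hand": 255},{"offset": [0,0,0],"roll": 0,"hand": 255}]'

```text
time: 30.15
position: [0.4205, 0.4024, 0.0282]
orientation: [0.707, -0.706, -0.028, 0.027]
force: [0.1, -0.1, -0.1]
opening: 0.0275
```

Request:
servo_tool --moves '[{"offset": [0,0,-1],"roll": 0,"hand": 255},{"offset": [0,0,0],"roll": 0,"hand": 255},{"offset": [0,0,0],"roll": 0,"hand": 130},{"offset": [0,0,0],"roll": 0,"hand": 130},{"offset": [0,0,0],"roll": 0,"hand": 130},{"offset": [0,0,3],"roll": 0,"hand": 130},{"offset": [0,0,5],"roll": 0,"hand": 90},{"offset": [0,0,5],"roll": 0,"hand": 90}]'

```text
time: 30.95
position: [0.4188, 0.4016, 0.1477]
orientation: [-0.706, 0.707, 0.027, -0.028]
force: [0.9, 0.8, -0.1]
opening: 0.0553
```

Request:
servo_tool --moves '[{"offset": [0,0,5],"roll": 0,"hand": 90},{"offset": [1.9,-4,0],"roll": 0,"hand": 90},{"offset": [1.9,-4,0],"roll": 0,"hand": 90},{"offset": [1.9,-4,0],"roll": 0,"hand": 90},{"offset": [1.9,-4,0],"roll": 0,"hand": 90},{"offset": [1.9,-4,0],"roll": 0,"hand": 90},{"offset": [1.9,-4,0],"roll": 0,"hand": 90},{"offset": [1.9,-4,0],"roll": 0,"hand": 90}]'

```text
time: 31.75
position: [0.5529, 0.1204, 0.1971]
orientation: [0.707, -0.707, -0.028, 0.027]
force: [1.1, 0.6, -0.2]
opening: 0.0555
```

Request:
servo_tool --moves '[{"offset": [0,0,0],"roll": 0,"hand": 90},{"offset": [0,0,0],"roll": 0,"hand": 90},{"offset": [0,0,0],"roll": 0,"hand": 90}]'

```text
time: 32.05
position: [0.5518, 0.1228, 0.1968]
orientation: [0.707, -0.706, -0.027, 0.028]
force: [-1.2, 0.4, -0.1]
opening: 0.0551
```

```bash
python3 look.py s17
```

```text
t 32.05 p [0.5518 0.1228 0.1968] F [-1.2  0.4 -0.1] open 0.0551 jaw 0.078 y-axis [-0.001  0.001 -1.   ] q6 [0.1  0.02]
1 [  5.77 -17.  ]
2 [  5.47 -12.81]
3 [ 5.16 -8.63]
4 [ 4.86 -4.44]
```

View pics/s17.png

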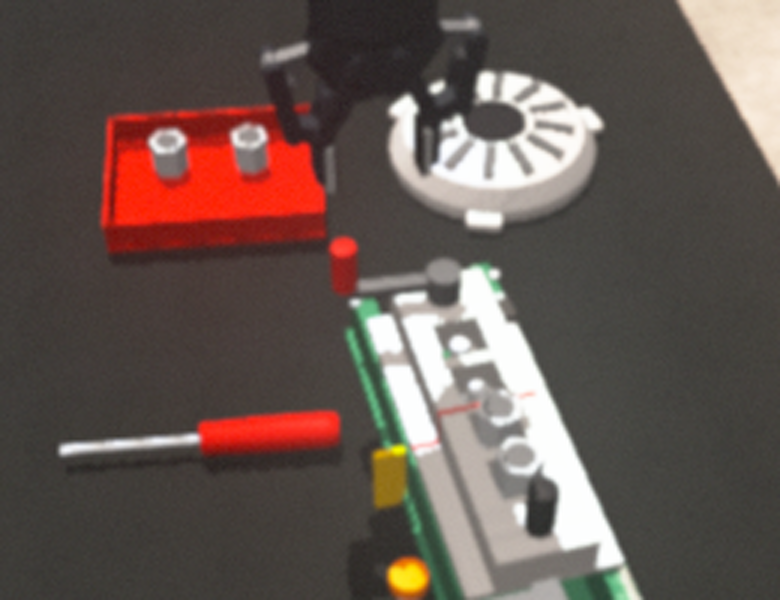

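Two nuts are upright in the tray and two remain. On to nut 2.

Request:
servo_tool --moves '[{"offset": [1.3,-3.2,0],"roll": 0,"hand": 90},{"offset": [1.4,-3.2,0],"roll": 0,"hand": 90},{"offset": [1.4,-3.2,0],"roll": 0,"hand": 90},{"offset": [1.3,-3.2,0],"roll": 0,"hand": 90},{"offset": [0,0,-3],"roll": 0,"hand": 90},{"offset": [0,0,-3],"roll": 0,"hand": 90},{"offset": [0,0,-1.5],"roll": 0,"hand": 90},{"offset": [0,0,0],"roll": 0,"hand": 90}]'

```text
time: 32.9
position: [0.6042, -0.0042, 0.1193]
orientation: [0.707, -0.706, -0.026, 0.03]
force: [-0.4, -0.6, 0.2]
opening: 0.0551
```

Request:
servo_tool --moves '[{"offset": [0,0,0],"roll": 0,"hand": 90},{"offset": [0,0,0],"roll": 0,"hand": 90}]'

```text
time: 33.1
position: [0.6074, -0.0052, 0.1233]
orientation: [-0.706, 0.707, 0.029, -0.027]
force: [0.7, -0.5, 0.4]
opening: 0.0552
```

Request:
servo_tool --moves '[{"offset": [0,0,-1.6],"roll": 0,"hand": 90},{"offset": [0,0,-1.5],"roll": 0,"hand": 90},{"offset": [0,0,0],"roll": 0,"hand": 90},{"offset": [0,0,0],"roll": 0,"hand": 255},{"offset": [0,0,0],"roll": 0,"hand": 255},{"offset": [0,0,0],"roll": 0,"hand": 255},{"offset": [0,0,0],"roll": 0,"hand": 255}]'

```text
time: 33.8
position: [0.6074, -0.006, 0.0923]
orientation: [-0.706, 0.707, 0.029, -0.027]
force: [-0.8, -0.1, 5.6]
opening: 0.0274
```

Request:
servo_tool --moves '[{"offset": [0,0,2],"roll": 0,"hand": 255},{"offset": [0,0,3],"roll": 0,"hand": 255},{"offset": [0,0,4],"roll": 0,"hand": 255},{"offset": [0,0,1],"roll": 0,"hand": 255},{"offset": [0,0,0],"roll": 0,"hand": 255}]'

```text
time: 34.3
position: [0.6076, -0.0061, 0.1928]
orientation: [-0.706, 0.707, 0.029, -0.026]
force: [-0.2, 0.4, -0.7]
opening: 0.0278
```

Request:
servo_tool --moves '[{"offset": [-1,2.7,0],"roll": 0,"hand": 255},{"offset": [-1.4,3.8,0],"roll": 0,"hand": 255},{"offset": [-1.4,3.8,0],"roll": 0,"hand": 255},{"offset": [-1.4,3.8,0],"roll": 0,"hand": 255},{"offset": [-1.4,3.8,0],"roll": 0,"hand": 255},{"offset": [-1.4,3.8,0],"roll": 0,"hand": 255},{"offset": [-1.4,3.8,0],"roll": 0,"hand": 255},{"offset": [-1.4,3.8,0],"roll": 0,"hand": 255}]'

```text
time: 35.1
position: [0.4964, 0.2879, 0.1884]
orientation: [-0.706, 0.707, 0.026, -0.029]
force: [0.5, -0.9, -0.9]
opening: 0.0276
```

Request:
servo_tool --moves '[{"offset": [-1.4,3.8,0],"roll": 0,"hand": 255},{"offset": [-0.2,0.3,0],"roll": 0,"hand": 255},{"offset": [0,0,-4],"roll": 0,"hand": 255},{"offset": [0,0,-4],"roll": 0,"hand": 255},{"offset": [0,0,-4],"roll": 0,"hand": 255},{"offset": [0,0,0],"roll": 0,"hand": 255},{"offset": [0,0,0],"roll": 0,"hand": 255},{"offset": [0,0,0],"roll": 0,"hand": 255}]'

```text
time: 35.9
position: [0.4838, 0.3284, 0.0724]
orientation: [0.707, -0.706, -0.028, 0.026]
force: [0.4, 0.4, -0.6]
opening: 0.0277
```

```bash
python3 look.py s18
```

```text
t 35.9 p [0.4838 0.3284 0.0724] F [ 0.4  0.4 -0.6] open 0.0277 jaw 0.078 y-axis [ 0.003  0.001 -1.   ] q6 [0.48 0.4 ]
1 [ 12.56 -37.56]
2 [ 12.26 -33.37]
3 [ 11.96 -29.18]
4 [ 11.65 -24.99]
```

View pics/s18.png

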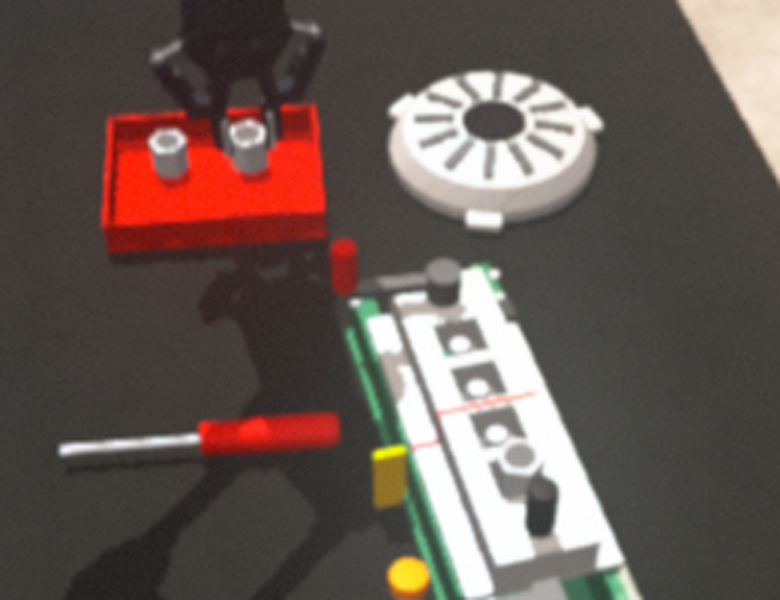

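Request:
servo_tool --moves '[{"offset": [0,0,-2],"roll": 0,"hand": 255},{"offset": [0,0,-2],"roll": 0,"hand": 255},{"offset": [0,0,-1],"roll": 0,"hand": 255},{"offset": [0,0,-0.4],"roll": 0,"hand": 255},{"offset": [0,0,0],"roll": 0,"hand": 255},{"offset": [0,0,0],"roll": 0,"hand": 255}]'

```text
time: 36.55
position: [0.4833, 0.3285, 0.0179]
orientation: [0.707, -0.706, -0.028, 0.027]
force: [0.2, -0.1, -0.1]
opening: 0.0277
```

Request:
servo_tool --moves '[{"offset": [0,0,0],"roll": 0,"hand": 130},{"offset": [0,0,0],"roll": 0,"hand": 130},{"offset": [0,0,0],"roll": 0,"hand": 130},{"offset": [0,0,3],"roll": 0,"hand": 130},{"offset": [0,0,5],"roll": 0,"hand": 90},{"offset": [0,0,5],"roll": 0,"hand": 90},{"offset": [0,0,4.5],"roll": 0,"hand": 90}]'

```text
time: 37.25
position: [0.4825, 0.3281, 0.1943]
orientation: [0.707, -0.706, -0.028, 0.027]
force: [0.9, 0.4, 0.4]
opening: 0.0554
```

Request:
servo_tool --moves '[{"offset": [1.4,-4.2,0],"roll": 0,"hand": 90},{"offset": [1.4,-4.2,0],"roll": 0,"hand": 90},{"offset": [1.4,-4.2,0],"roll": 0,"hand": 90},{"offset": [1.4,-4.2,0],"roll": 0,"hand": 90},{"offset": [1.4,-4.2,0],"roll": 0,"hand": 90},{"offset": [1.4,-4.2,0],"roll": 0,"hand": 90},{"offset": [0,0,0],"roll": 0,"hand": 90},{"offset": [0,0,0],"roll": 0,"hand": 90}]'

```text
time: 38.05
position: [0.5664, 0.0752, 0.1917]
orientation: [0.707, -0.706, -0.026, 0.027]
force: [0.1, 0.5, -0.2]
opening: 0.0549
```

```bash
python3 look.py s19
```

```text
t 38.05 p [0.5664 0.0752 0.1917] F [ 0.1  0.5 -0.2] open 0.0549 jaw 0.075 y-axis [-0.     0.001 -1.   ] q6 [ 0.01 -0.07]
1 [  4.3  -12.25]
2 [ 4.   -8.06]
3 [ 3.7  -3.87]
4 [3.39 0.32]
```

View pics/s19.png

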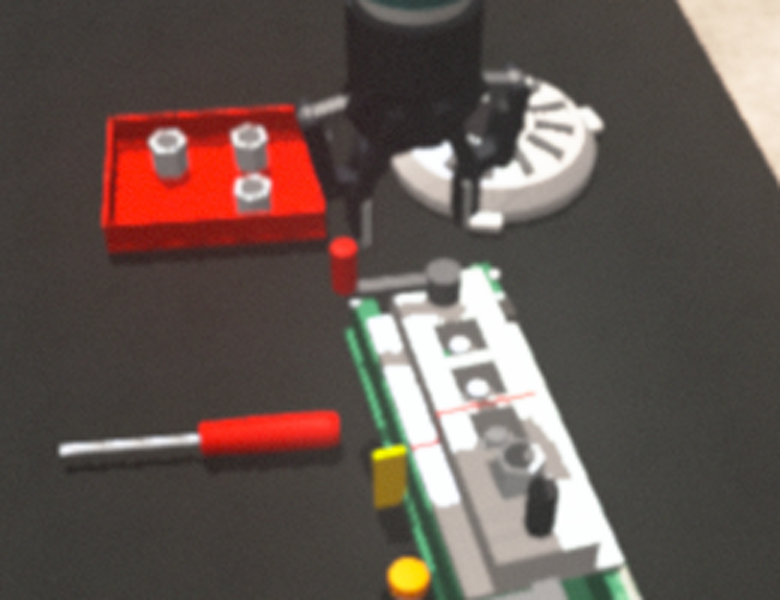

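Request:
servo_tool --moves '[{"offset": [1,-3,0],"roll": 0,"hand": 90},{"offset": [1.1,-3.1,0],"roll": 0,"hand": 90},{"offset": [1.1,-3.1,0],"roll": 0,"hand": 90},{"offset": [1.0,-3.1,0],"roll": 0,"hand": 90},{"offset": [0,0,-3],"roll": 0,"hand": 90},{"offset": [0,0,-3],"roll": 0,"hand": 90},{"offset": [0,0,-1],"roll": 0,"hand": 90},{"offset": [0,0,0],"roll": 0,"hand": 90}]'

```text
time: 38.9
position: [0.6071, -0.0453, 0.1203]
orientation: [0.707, -0.706, -0.027, 0.03]
force: [0.8, -0.5, -0.1]
opening: 0.0553
```

Request:
servo_tool --moves '[{"offset": [0,0,0],"roll": 0,"hand": 90},{"offset": [0,0,0],"roll": 0,"hand": 90}]'

```text
time: 39.1
position: [0.6096, -0.0465, 0.1236]
orientation: [-0.706, 0.707, 0.029, -0.027]
force: [0.0, -0.8, -0.5]
opening: 0.0557
```

Request:
servo_tool --moves '[{"offset": [-0.05,-0.05,-1.6],"roll": 0,"hand": 90},{"offset": [0,0,-1.5],"roll": 0,"hand": 90},{"offset": [0,0,0],"roll": 0,"hand": 90},{"offset": [0,0,0],"roll": 0,"hand": 255},{"offset": [0,0,0],"roll": 0,"hand": 255},{"offset": [0,0,0],"roll": 0,"hand": 255},{"offset": [0,0,0],"roll": 0,"hand": 255}]'

```text
time: 39.8
position: [0.6089, -0.0476, 0.0923]
orientation: [-0.706, 0.707, 0.029, -0.026]
force: [0.5, 0.2, 6.2]
opening: 0.0256
```

Request:
servo_tool --moves '[{"offset": [0,0,2],"roll": 0,"hand": 255},{"offset": [0,0,3],"roll": 0,"hand": 255},{"offset": [0,0,4],"roll": 0,"hand": 255},{"offset": [0,0,1],"roll": 0,"hand": 255},{"offset": [0,0,0],"roll": 0,"hand": 255}]'

```text
time: 40.3
position: [0.609, -0.0477, 0.1928]
orientation: [-0.706, 0.707, 0.029, -0.026]
force: [-0.5, 0.4, -1.0]
opening: 0.0257
```

Request:
servo_tool --moves '[{"offset": [-1.2,2.4,0],"roll": 0,"hand": 255},{"offset": [-1.8,3.6,0],"roll": 0,"hand": 255},{"offset": [-1.8,3.6,0],"roll": 0,"hand": 255},{"offset": [-1.8,3.6,0],"roll": 0,"hand": 255},{"offset": [-1.8,3.6,0],"roll": 0,"hand": 255},{"offset": [-1.8,3.6,0],"roll": 0,"hand": 255},{"offset": [-1.8,3.6,0],"roll": 0,"hand": 255},{"offset": [-1.8,3.6,0],"roll": 0,"hand": 255}]'

```text
time: 41.1
position: [0.4676, 0.2293, 0.1886]
orientation: [-0.706, 0.707, 0.026, -0.029]
force: [-0.1, -0.7, 0.2]
opening: 0.0258
```

Request:
servo_tool --moves '[{"offset": [-1.8,3.6,0],"roll": 0,"hand": 255},{"offset": [-1.8,3.6,0],"roll": 0,"hand": 255},{"offset": [-1.8,3.6,0],"roll": 0,"hand": 255},{"offset": [-0.3,0,0],"roll": 0,"hand": 255},{"offset": [0,0,-4],"roll": 0,"hand": 255},{"offset": [0,0,-4],"roll": 0,"hand": 255},{"offset": [0,0,-4],"roll": 0,"hand": 255},{"offset": [0,0,0],"roll": 0,"hand": 255}]'

```text
time: 41.9
position: [0.4078, 0.3327, 0.0647]
orientation: [-0.704, 0.709, 0.023, -0.032]
force: [-0.5, -0.7, -0.2]
opening: 0.0256
```

Request:
servo_tool --moves '[{"offset": [0,0,0],"roll": 0,"hand": 255},{"offset": [0,0,0],"roll": 0,"hand": 255}]'

```text
time: 42.1
position: [0.4143, 0.337, 0.0723]
orientation: [0.707, -0.706, -0.028, 0.026]
force: [-1.1, -0.7, -0.3]
opening: 0.0255
```

```bash
python3 look.py s20
```

```text
t 42.1 p [0.4143 0.337  0.0723] F [-1.1 -0.7 -0.3] open 0.0255 jaw 0.078 y-axis [ 0.003  0.001 -1.   ] q6 [0.55 0.48]
1 [ 19.52 -38.42]
2 [ 19.22 -34.23]
3 [ 18.91 -30.04]
4 [ 18.61 -25.85]
```

View pics/s20.png

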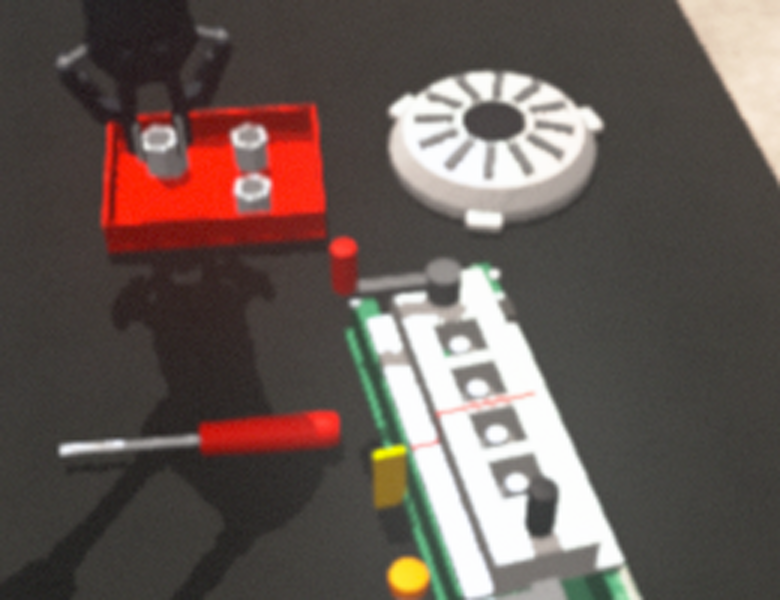

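Request:
servo_tool --moves '[{"offset": [0,0,-2],"roll": 0,"hand": 255},{"offset": [0,0,-2],"roll": 0,"hand": 255},{"offset": [0,0,-1],"roll": 0,"hand": 255},{"offset": [0,0,-0.4],"roll": 0,"hand": 255},{"offset": [0,0,0],"roll": 0,"hand": 255},{"offset": [0,0,0],"roll": 0,"hand": 255}]'

```text
time: 42.75
position: [0.4138, 0.3371, 0.0179]
orientation: [0.707, -0.706, -0.028, 0.027]
force: [-0.8, -0.3, 0.3]
opening: 0.0259
```

Request:
servo_tool --moves '[{"offset": [0,0,0],"roll": 0,"hand": 130},{"offset": [0,0,0],"roll": 0,"hand": 130},{"offset": [0,0,0],"roll": 0,"hand": 130},{"offset": [0,0,3],"roll": 0,"hand": 130},{"offset": [0,0,5],"roll": 0,"hand": 130},{"offset": [0,0,5],"roll": 0,"hand": 200},{"offset": [0,0,4.5],"roll": 0,"hand": 255}]'

```text
time: 43.45
position: [0.4129, 0.3366, 0.1942]
orientation: [0.707, -0.706, -0.028, 0.027]
force: [0.7, -0.2, 0.3]
opening: 0.0134
```

```bash
python3 look.py s21; python3 - <<'E'
from h import *
o=bot.get_obs(); print((W(-.092,-.1)-o["position"][:2])*100)
E
```

```text
t 43.45 p [0.4129 0.3366 0.1942] F [ 0.7 -0.2  0.3] open 0.0134 jaw 0.078 y-axis [ 0.001  0.001 -1.   ] q6 [0.55 0.48]
1 [ 19.66 -38.38]
2 [ 19.35 -34.19]
3 [ 19.05 -30.  ]
4 [ 18.75 -25.81]
[ 10.61160013 -46.40969927]
```

View pics/s21.png

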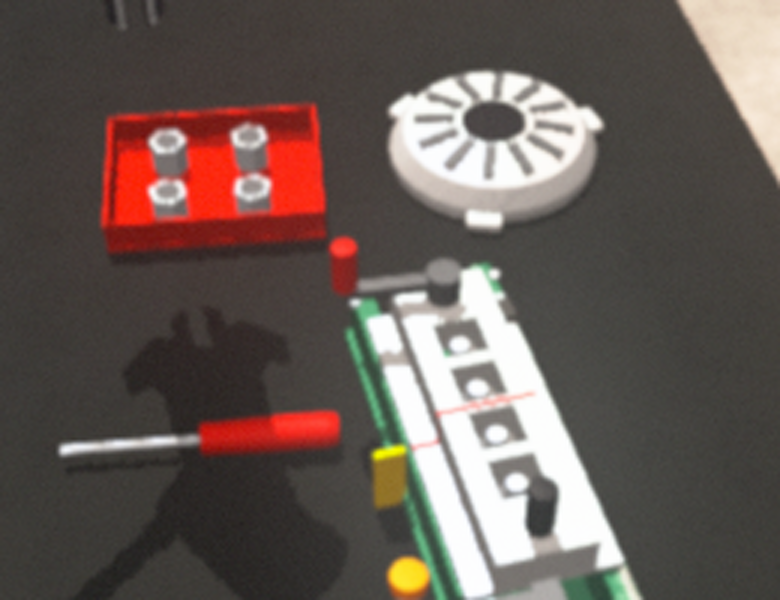

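Request:
servo_tool --moves '[{"offset": [0.9,-3.9,0],"roll": 0,"hand": 255},{"offset": [0.9,-3.9,0],"roll": 0,"hand": 255},{"offset": [0.9,-3.9,0],"roll": 0,"hand": 255},{"offset": [0.9,-3.9,0],"roll": 0,"hand": 255},{"offset": [0.9,-3.9,0],"roll": 0,"hand": 255},{"offset": [0.9,-3.9,0],"roll": 0,"hand": 255},{"offset": [0.9,-3.9,0],"roll": 0,"hand": 255},{"offset": [0.9,-3.9,0],"roll": 0,"hand": 255}]'

```text
time: 44.3
position: [0.4849, 0.023, 0.1917]
orientation: [0.707, -0.707, -0.028, 0.027]
force: [1.0, 0.7, 0.2]
opening: -0.0003
```

Request:
servo_tool --moves '[{"offset": [0.9,-3.9,0],"roll": 0,"hand": 255},{"offset": [0.9,-3.9,0],"roll": 0,"hand": 255},{"offset": [0.9,-3.9,0],"roll": 0,"hand": 255},{"offset": [0.6,-3.4,0],"roll": 0,"hand": 255},{"offset": [0,0,-3],"roll": 0,"hand": 255},{"offset": [0,0,-2],"roll": 0,"hand": 255},{"offset": [0,0,0],"roll": 0,"hand": 255},{"offset": [0,0,0],"roll": 0,"hand": 255}]'

```text
time: 45.1
position: [0.5179, -0.1264, 0.1418]
orientation: [0.707, -0.706, -0.027, 0.028]
force: [-0.5, 0.0, 0.3]
opening: -0.0004
```

Request:
servo_tool --moves '[{"offset": [0,0,0],"roll": 0,"hand": 255},{"offset": [0,0,0],"roll": 0,"hand": 255}]'

```text
time: 45.3
position: [0.5188, -0.1265, 0.1431]
orientation: [-0.706, 0.707, 0.029, -0.027]
force: [0.2, 0.3, 0.6]
opening: 0.0002
```

```bash
python3 - <<'E'
from h import *
o,a=st(); print((W(-.092,-.1)-o["position"][:2])*100)
c=cam("side"); cv2.imwrite("pics/s22z.png",cv2.resize(c["frame"][150:350,240:440],None,fx=3,fy=3,interpolation=cv2.INTER_CUBIC))
E
```

```text
t 45.3 p [ 0.5188 -0.1265  0.1431] F [0.2 0.3 0.6] open 0.0002 jaw 0.078 y-axis [ 0.003 -0.001 -1.   ] q6 [-0.37 -0.45]
[0.40828241 0.1404613 ]
```

View pics/s22z.png

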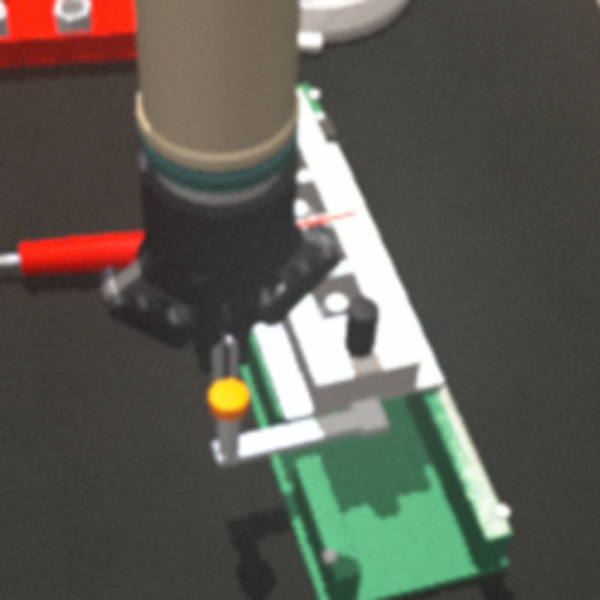

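Request:
servo_tool --moves '[{"offset": [0.4,0.15,-1],"roll": 0,"hand": 255},{"offset": [0,0,-1],"roll": 0,"hand": 255},{"offset": [0,0,-0.6],"roll": 0,"hand": 255},{"offset": [0,0,-0.6],"roll": 0,"hand": 255},{"offset": [0,0,-0.6],"roll": 0,"hand": 255},{"offset": [0,0,0],"roll": 0,"hand": 255}]'

```text
time: 45.95
position: [0.5214, -0.1247, 0.1031]
orientation: [0.707, -0.706, -0.027, 0.028]
force: [-0.4, 0.1, -0.1]
opening: -0.0001
```

Request:
servo_tool --moves '[{"offset": [0,0,-0.5],"roll": 0,"hand": 255},{"offset": [0,0,-0.5],"roll": 0,"hand": 255},{"offset": [0,0,-0.5],"roll": 0,"hand": 255},{"offset": [0,0,0],"roll": 0,"hand": 255}]'

```text
time: 46.35
position: [0.5217, -0.1249, 0.0886]
orientation: [0.707, -0.707, -0.027, 0.028]
force: [-1.7, 0.9, 2.0]
opening: 0.0004
```

```bash
python3 - <<'E'
from h import *
o,a=st()
c=cam("side"); cv2.imwrite("pics/s23z.png",cv2.resize(c["frame"][150:350,240:440],None,fx=3,fy=3,interpolation=cv2.INTER_CUBIC))
E
```

```text
t 46.35 p [ 0.5217 -0.1249  0.0886] F [-1.7  0.9  2. ] open 0.0004 jaw 0.078 y-axis [-0.  0. -1.] q6 [-0.36 -0.44]
```

View pics/s23z.png

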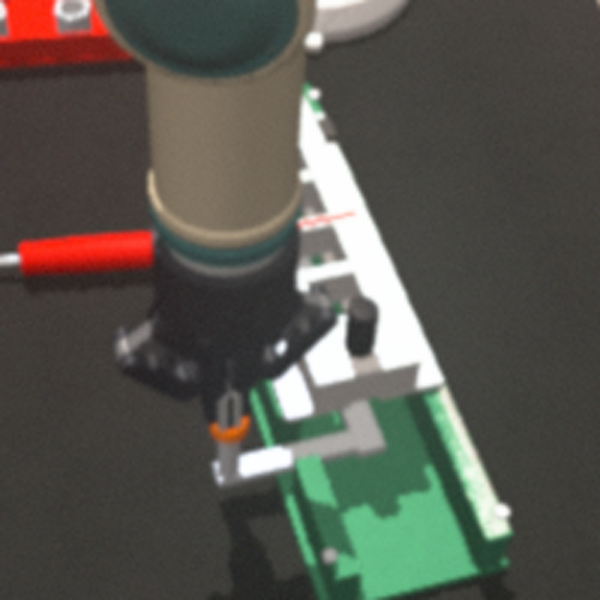

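Request:
servo_tool --moves '[{"offset": [0,0,-0.4],"roll": 0,"hand": 255},{"offset": [0,0,-0.3],"roll": 0,"hand": 255},{"offset": [0,0,0],"roll": 0,"hand": 255}]'

```text
time: 46.7
position: [0.5217, -0.1249, 0.082]
orientation: [0.707, -0.707, -0.027, 0.028]
force: [-1.0, -0.1, 4.6]
opening: 0.0004
```

Request:
servo_tool --moves '[{"offset": [0,0,-0.3],"roll": 0,"hand": 255},{"offset": [0,0,0],"roll": 0,"hand": 255}]'

```text
time: 46.9
position: [0.5218, -0.125, 0.0818]
orientation: [-0.706, 0.707, 0.028, -0.027]
force: [-5.4, 1.8, 22.2]
opening: 0.0001
```

Request:
servo_tool --moves '[{"offset": [0,0,2],"roll": 0,"hand": 255},{"offset": [0,0,5],"roll": 0,"hand": 255},{"offset": [0,0,5],"roll": 0,"hand": 255},{"offset": [-4,-1,0],"roll": 0,"hand": 255},{"offset": [-4,-1,0],"roll": 0,"hand": 255},{"offset": [-4,-1,0],"roll": 0,"hand": 255},{"offset": [-4,-1,0],"roll": 0,"hand": 255},{"offset": [0,0,0],"roll": 0,"hand": 255}]'

```text
time: 47.7
position: [0.3572, -0.1646, 0.1982]
orientation: [0.707, -0.706, -0.025, 0.028]
force: [0.9, -0.8, 0.1]
opening: -0.0003
```

Request:
servo_tool --moves '[{"offset": [0,0,0],"roll": 0,"hand": 255},{"offset": [0,0,0],"roll": 0,"hand": 255},{"offset": [0,0,0],"roll": 0,"hand": 255}]'

```text
time: 48.0
position: [0.3631, -0.1651, 0.1988]
orientation: [-0.707, 0.707, 0.028, -0.028]
force: [-0.0, -0.0, -1.1]
opening: -0.0001
```

```bash
python3 idx.py r24; python3 - <<'E'
from h import *
o,a=st()
c=cam("side"); cv2.imwrite("pics/s24.png",c["frame"])
cv2.imwrite("pics/s24z.png",cv2.resize(c["frame"][150:350,240:440],None,fx=3,fy=3,interpolation=cv2.INTER_CUBIC))
ct=cam("top"); cv2.imwrite("pics/t24.png",ct["frame"])
P=[*W(-.092,-.1),.082]; print("cap down pred",proj(c,[P]),proj(ct,[P]))
def cen(f,lo,hi):
    h=cv2.cvtColor(f,cv2.COLOR_BGR2HSV); m=cv2.inRange(h,lo,hi); n,l,s,ce=cv2.connectedComponentsWithStats(m); return [(s[i,4],ce[i].round(1).tolist()) for i in range(1,n) if s[i,4]>15]
print("orange side",cen(c["frame"],(10,180,150),(24,255,255)),"top",cen(ct["frame"],(10,180,150),(24,255,255)))
for n in("top","side"):
    c0=cv2.imread(f"pics/{n}0.png"); c1=ct["frame"] if n=="top" else c["frame"]
    d=cv2.absdiff(c0,c1).max(2); cv2.imwrite(f"pics/d_{n}.png",d)
E
```

```text
top line 34.0 max 46.0 pointer 34.52 width 7.75
side line 35.25 max 49.0 pointer 34.95 width 9.0
t 48.1 p [ 0.3628 -0.1649  0.1986] F [0.4 0.2 0.3] open 0.0001 jaw 0.079 y-axis [ 0.  0. -1.] q6 [-0.6  -0.68]
cap down pred [[315.64466743 290.80586832]] [[373.70512846 245.04480956]]
orange side [(np.int32(64), [316.1, 292.7])] top [(np.int32(75), [374.9, 246.0])]
```

View pics/s24.png

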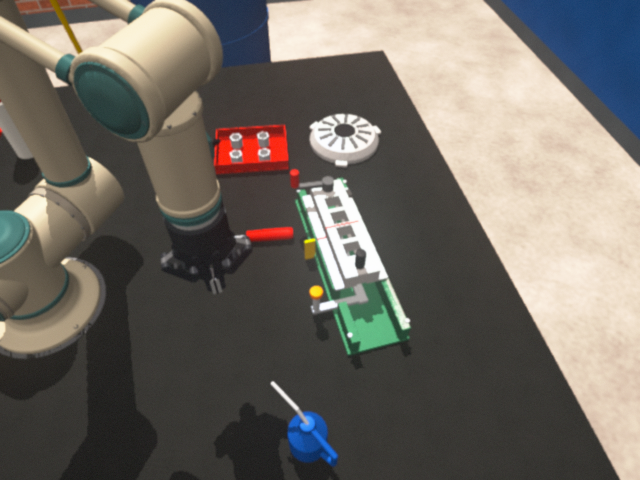

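View pics/s24z.png

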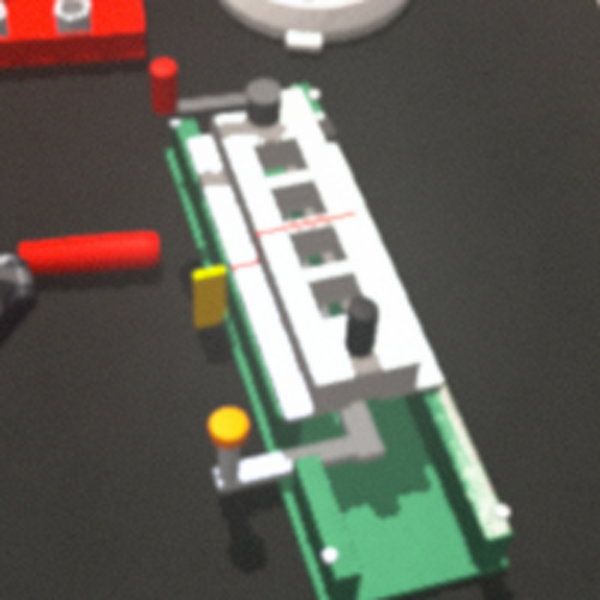

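View pics/t24.png

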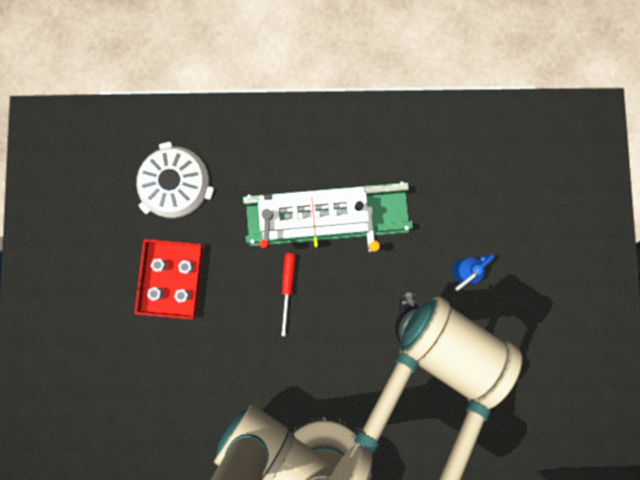

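All four nuts are in the tray (side px 235–265, 139–155), the bar is down with the cap back at its starting pixels, and the line is at the pointer. The other objects haven't moved, so I'm handing in.

```bash
python3 - <<'E'
from h import *
print(bot.finish_job())
c=bot.camera("side"); cv2.imwrite("pics/end.png",c["frame"][100:300,160:440])
E
```

```text
the job is handed in; nothing more can be done
None
the job is handed in; nothing more can be done
```

The job is done and handed in at about 48 s of robot time. I opened the clamp, slid the holder about 80 mm to the pointer and clamped it to its stop. I then lifted the knockout bar to its upper stop, put all four nuts in the red tray one by one, and pushed the bar back down to its stop.

My last checks before handing in:
- **Holder position:** the red line was 0.5 mm short of the pointer in the top view and 0.3 mm past it in the side view. The two views disagree by under 1 mm, and both are within the 2 mm aim.
- **Clamp:** the lever was pushed until it stopped turning, with about 7 N on it. In the camera views its angle came out between -0.02 and 0.05 rad, within the limit of 0.15.
- **Knockout bar:** it met its upper stop after about 32.6 mm of lift at 28 N, and its lower stop with the cap top at 81.8 mm and 22 N. The orange cap was back at its starting pixels.
- **Nuts:** all four stood upright in the tray, and the pockets were empty.
- **Other objects:** by eye, the oil can, screwdriver and clutch cover were where they started.

I saw no nut knocked aside and no slackened grip. Two nuts were gripped slightly off their flats (27.5 mm opening instead of 25.6 mm) but were carried and placed without slipping. The picture I tried to take after handing in was refused, so nothing was checked after that point.

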